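# Make up the pressure roll of a ring roller with keyed spacer rings

## Robot

A 6-joint arm with a two-finger parallel gripper is mounted at the origin on the work surface. World frame = base frame: x ahead of the robot, y to its left, z up, the work surface at z = 0. Lengths are in m, angles in degrees, forces in N, time in s.
With the tool pointing down it reaches from about 0.375 to 0.825 m from the base axis. Payload 5.5 kg.
Tool frame: the origin (TCP) lies at the very end of the fingers, on their centre line; the grasp point (between the pads) lies grip_point_offset behind it (grip_point_offset is the distance from the TCP to the grasp point, in m); z points along the fingers, y is the line along which they close (so a half turn about z gives the same grasp; the last joint's range is limited). The gripper opens to 85 mm and grips with 20 to 120 N. Pads are 22 mm wide; open, the fingers measure 114 mm over their backs; the gripper's body (76 mm by 85 mm) begins 54 mm behind the grasp point. The pads swing forward as they close: fully open they stand 13 mm farther back than shut.
Start: joints at [-73.969, 17.962, -2.699, 69.339, 0, 90], TCP at [0.166, -0.577, 0.231] pointing down, gripper open.
Joint ranges: [-152.73, 152.73], [-39.44, 99.34], [-58.76, 71.6], [-118.89, 123.64], [-81.53, 83.1], [-180, 180]. Speed limits (degrees/s): [136.94, 136.94, 172.46, 180, 180, 180].

## Interface

Orientations are given as [roll, pitch, yaw] about the fixed x, y, z axes, in that order (R = Rz(yaw) Ry(pitch) Rx(roll)).
In Python, from cell import state, read_camera, close_job, grip_point_offset gives the robot as it stands.
- The arm moves only by the shell command python3 -m crank 'ROWS' [FORCE]. ROWS is JSON, a list of rows, each a list of 3 entries, a list of its own where there are three numbers: the shift along the tool's x, y, z in cm, then the turn, a rotation vector about the tool's x, y, z in degrees, then the opening, from 0 (shut) to 1 (fully open). In form: [[[tx, ty, tz], [wx, wy, wz], grip], ...]. A call has 1 to 5 rows; each row shifts and turns the commanded pose from where the row before left it, along the tool's axes as they then stand; what a row does not reach is not made up. A row lasts 1/10 s, in which the tool goes at most 50 mm and 8.59 degrees, less where a joint would pass 70% of its speed; a pose out of reach is approached as far as the arm can. A call with a gripper value outside its range is refused whole. The fingers move at their own pace and stop on an object; FORCE is the grip in N (left out, the last holds). Time passes only in rows, so rows that do not move let the fingers close. It gives the time, the measured TCP pose, the force, the opening and the grip force at its end, in the units of the state.
- state(): the state, without advancing time (a new reading comes with each control period).
- read_camera(name): name is "scene" or "top" or "wrist"; returns a dict with "color" (480x640x3 uint8, blue, green, red), "z_map" (480x640 float32, m along the optical axis (not along the pixel's ray), 0 where there is no reading), "mtx" (3x3 intrinsics, pixels), "pose" (4x4, takes a point from camera to world coordinates); the wrist camera has in their place "tool_from_camera" (4x4, takes a point from camera to tool coordinates, whose origin is the TCP and whose axes are the flange's). Camera axes: x right, y up, looking along -z (the intrinsics and any distortion apply to the point x, -y, -z); pixel columns grow to the right and rows downward; lengths in m; the calibration is good to about 2 mm. A picture is of the moment at which its call begins: read the wrist's pose just before it.
- close_job(): hands the job in; it is judged then, once.
The state is a dict: "t": time; "qpos": joint angles; "qd": joint speeds; "joint_efforts": joint torques, N m; "position": TCP position; "tool_rot": TCP orientation; "wrist_force": force on the tool from outside, world axes, zero at the start; "ft_torque": the same for the moment, N m; "grip_width": finger opening in m; "grip_force": force on a finger pad.
Only numpy, scipy, OpenCV 4.12 (cv2) and the standard library are available. Lean on these libraries where they do the work, as an engineer would, in place of code of your own. Each camera call takes 0.05 s, during which the arm holds its last target. There are 200 camera calls.

## Task

Make up the bare roll of the bench ring roller: take the keeper collar off the keyed spindle and put it down somewhere clear, slide every spacer ring that lies on the bench down onto the spindle with its tab in the keyway until it sits flat and fully home, then put the keeper collar back on top of the rings, flange down, its tab in the keyway too and resting flat on the stack. Also turn the speed selector to the mark with three dots, and leave the jar, the wrench and the loose hoop where they are.

Things in the scene. Friction and masses are not known exactly. Their poses are not given: they have to be found in the camera images.
- machine: ring roller: fixed blue housing, steel plate 352 (x) by 412 mm (y), top 110 mm above the bench. Origin: under its centre, on the bench; front faces -x. On the plate in this frame (mm): spindle (-90, 10); finished rolls 80 across, 74 high at (95, 95), (95, -75); selector housing 104 square, 14 high at (-115, 130); clear flat place round (-80, -130). T-handle 50 mm out of the front, motor 150 mm out at +y
- spindle: the bare keyed spindle of the pressure roll, fixed upright on the plate, does not turn. Origin: centre of its underside on the plate. z up; x points towards its keyway, which faces another way at each start. Flange 80 mm across, 12 mm thick; on it a 30 mm round shaft, 52 mm long, chamfered at the top, ending in a flat shoulder; on that a stud 14 mm across, 6 mm high (top 70 mm above the origin)
- seat (a point): on the spindle's axis, on its flange, where the first ring rests; 122 mm above the bench; x towards the keyway: 11 mm wide, its floor 7.5 mm from the axis, cut the whole 52 mm and open at the top. A tab off the keyway rests on the shoulder, 52 mm up; at +x within about 0.1 rad it drops in. Play: bore 1.5 mm all round, tab 1.5 mm a side. Once in, a part slides down by its own weight
- collar: keeper collar, steel, 0.36 kg: flange 80 mm across, 8 mm thick, on it a hub 48 mm across (from 8 to 26 mm up), 33 mm bore with one inward tab 8 mm wide over all its height, tip 9.5 mm from the axis. Origin: centre of its underside; z up through the hub, x to the tab. Starts fully down on the spindle, tab in the keyway; grip it by the hub. Home on three rings it is 30 mm above the seat, on four 40 mm
- selector (a joint): speed selector angle, rad, grows clockwise seen from above; clicks in at 0 (one dot), 0.785 (two dots), 1.571 (three dots), 2.356 (four dots); stops just beyond the ends. Starts at one or two dots. Takes about 0.1 N m to turn past a click; let go between marks it snaps to the nearer one
- selector_grip (a point): on the selector's vertical axis, 153 mm above the bench. Grip: black upright bar 52 mm long, 13 mm thick, from 18 mm below to 10 mm above this point, on a black disc 58 mm across. x lies along the bar, the white pointer line at its -x end. White dots round the disc: 1, 2, 3, 4 clockwise, one dot on the machine's front (-x) side
- ring_a: steel spacer ring, 60 mm across, 10 mm thick, 33 mm bore with one inward tab 8 mm wide, as thick as the ring, tip 9.5 mm from the axis; 0.16 kg. All alike, either face up. Origin: its centre, 5 mm above what it lies on; x points to the tab, z along the axis. Starts flat on the bench at the robot's right; three or four are there (an absent one always reads None)
- ring_b: steel spacer ring, 60 mm across, 10 mm thick, 33 mm bore with one inward tab 8 mm wide, as thick as the ring, tip 9.5 mm from the axis; 0.16 kg. All alike, either face up. Origin: its centre, 5 mm above what it lies on; x points to the tab, z along the axis. Starts flat on the bench at the robot's right; three or four are there (an absent one always reads None)
- ring_c: steel spacer ring, 60 mm across, 10 mm thick, 33 mm bore with one inward tab 8 mm wide, as thick as the ring, tip 9.5 mm from the axis; 0.16 kg. All alike, either face up. Origin: its centre, 5 mm above what it lies on; x points to the tab, z along the axis. Starts flat on the bench at the robot's right; three or four are there (an absent one always reads None)
- ring_d: steel spacer ring, 60 mm across, 10 mm thick, 33 mm bore with one inward tab 8 mm wide, as thick as the ring, tip 9.5 mm from the axis; 0.16 kg. All alike, either face up. Origin: its centre, 5 mm above what it lies on; x points to the tab, z along the axis. Starts flat on the bench at the robot's right; three or four are there (an absent one always reads None)
- jar: bystander: a clear jar with a blue lid, 72 mm across and 100 mm high, origin at the centre of its underside; not to be moved
- wrench: bystander: a wrench, 200 mm long, lying flat, origin under its middle; not to be moved
- hoop: bystander: a loose aluminium strip hoop, 160 mm across and 30 mm high, lying flat, origin at its centre on the bench; not to be moved
There are look-alikes about, which are no part of the job. What is shaped like the ring_a but brown or green is not meant.

How it is judged (in metres and radians):
On the way, in this order (a step that is already met when the one before it is completed fails the run):
1. the keeper collar is off the spindle and put down (horizontal distance between collar and seat above 0.09 m and contact force between collar and the fingers below 0.1 N and linear speed of collar below 0.02 m/s), for 0.2 s.
2. every spacer ring is home on the spindle, tab in the keyway (horizontal distance between each of ring_a, ring_b, ring_c, ring_d and seat below 0.004 m and z of each of ring_a, ring_b, ring_c, ring_d in the frame of seat below 0.042 m and angle between the z axis of each of ring_a, ring_b, ring_c, ring_d and the z axis of seat, either way round below 0.06 rad), for 0.2 s.
3. the keeper collar is home on top of the rings, tab in the keyway (horizontal distance between collar and seat below 0.004 m and z of collar in the frame of seat between 0.025 and 0.045 m and angle between collar's own z axis and vertical below 0.06 rad), for 0.2 s.
At the end, for the whole second after the job is handed in: All rings present on the spindle, centred within 4 mm, level within 0.06 rad, centres under 42 mm above the seat (57 if the tab is not in); the collar flange down on top, same tolerances, underside 25 to 45 mm above the seat; selector at 1.571 within 0.15 rad; all at rest, let go (all of step 2 and all of step 3 and value of joint selector between 1.42 and 1.72 rad and linear speed of each of ring_a, ring_b, ring_c, ring_d, collar below 0.02 m/s); the robot touches nothing.
It fails at once if the jar is moved by more than 3 cm (distance of jar from where it was at the start of the episode above 0.03 m).
It fails at once if the wrench is moved by more than 3 cm (distance of wrench from where it was at the start of the episode above 0.03 m).
It fails at once if the loose hoop is moved by more than 3 cm (distance of hoop from where it was at the start of the episode above 0.03 m).
Of ring_a, ring_b, ring_c, ring_d only 3 to 4 are there at a start; the rules pass over those that are not, and their reading is None.
At some moment in a run one of ring_a, ring_b, ring_c, ring_d, collar may be knocked a few centimetres aside while the robot is not near it.
It also fails if it takes over 210 s, if anything falls off the work surface, if the arm or the gripper's body presses on something with over 40 N, if the wrist force passes 120 N, or if a joint passes its speed limit or range.

## Working session

There is one attempt and no reset: what is moved stays moved. The work goes in short steps, Python scripts to look and compute and a shell command to move; the robot and the scene stay as the last step left them, time stands still between calls to the robot, and variables do not carry over. Pictures are saved under pics/ and viewed, at most 16 in all, crops included, and the job is handed in when it is done.

```bash
ls; mkdir -p pics; cat > h.py <<'E'
import numpy as np, cv2
from scipy.spatial.transform import Rotation as R
from cell import state, read_camera, close_job, grip_point_offset
def T():
    s=state(); M=np.eye(4); M[:3,:3]=R.from_euler('xyz',s['tool_rot'],degrees=True).as_matrix(); M[:3,3]=s['position']; return M
def cam(n):
    M=T(); c=read_camera(n); c['P']=c['pose'] if n!='wrist' else M@c['tool_from_camera']; return c
def ray(c,px,z):
    px=np.asarray(px,float).reshape(-1,2); K=c['mtx']
    d=np.c_[(px[:,0]-K[0,2])/K[0,0],-(px[:,1]-K[1,2])/K[1,1],-np.ones(len(px))]@c['P'][:3,:3].T
    o=c['P'][:3,3]; return o+d*((z-o[2])/d[:,2])[:,None]
def cloud(c):
    v,u=np.mgrid[:480,:640]; K=c['mtx']; z=c['z_map']
    p=np.stack([(u-K[0,2])/K[0,0]*z,-(v-K[1,2])/K[1,1]*z,-z],-1)
    return p@c['P'][:3,:3].T+c['P'][:3,3]
def proj(c,p):
    p=np.atleast_2d(p); q=(p-c['P'][:3,3])@c['P'][:3,:3]; K=c['mtx']
    return np.c_[K[0,2]+K[0,0]*q[:,0]/-q[:,2],K[1,2]-K[1,1]*q[:,1]/-q[:,2]]
E
python3 - <<'E'
from h import *
print(state(),grip_point_offset)
for n in('scene','top','wrist'):
    c=cam(n); cv2.imwrite(f'pics/{n}0.png',c['color']); print(n,c['mtx'],c.keys()); print(c['P'].round(3)); 
    if n=='wrist':print(c['tool_from_camera'].round(4))
E
```

```text
pics
{'t': 0.0, 'qpos': array([-7.39698908e+01,  1.80028124e+01, -2.75458987e+00,  6.93393988e+01,
       -7.98726167e-04,  9.00006703e+01]), 'qd': array([0.08751338, 0.00892411, 0.02745891, 0.01826997, 0.04569913,
       0.00408258]), 'joint_efforts': array([ 1.96347130e-03, -5.39590681e+01,  3.39746296e+01,  1.91437063e-02,
        3.51432818e-04, -1.84481486e-06]), 'position': array([ 0.16552153, -0.5761161 ,  0.23044622]), 'tool_rot': array([-1.79903199e+02,  7.99857520e-04,  1.60294403e+01]), 'wrist_force': array([-0.02781057,  0.20758615,  0.65297538]), 'ft_torque': array([0.00287987, 0.04992622, 0.03405594]), 'grip_force': 0.0, 'grip_width': 0.08573632297519548} 0.0187
scene [[495.17352228   0.         312.16233206]
 [  0.         495.17352228 237.85195199]
 [  0.           0.           1.        ]] dict_keys(['color', 'z_map', 'mtx', 'pose', 'P'])
[[-0.711 -0.585  0.392  0.927]
 [ 0.704 -0.581  0.41   0.289]
 [-0.012  0.567  0.824  0.994]
 [ 0.     0.     0.     1.   ]]
top [[611.16246907   0.         312.98545632]
 [  0.         611.16246907 237.17924798]
 [  0.           0.           1.        ]] dict_keys(['color', 'z_map', 'mtx', 'pose', 'P'])
[[-0.014  0.997 -0.075  0.388]
 [-1.    -0.014  0.007 -0.128]
 [ 0.006  0.075  0.997  1.482]
 [ 0.     0.     0.     1.   ]]
wrist [[431.91874914   0.         320.72904824]
 [  0.         431.91874914 230.81842195]
 [  0.           0.           1.        ]] dict_keys(['color', 'z_map', 'mtx', 'tool_from_camera', 'P'])
[[ 0.276  0.915  0.293  0.242]
 [-0.961  0.264  0.083 -0.556]
 [-0.001 -0.304  0.953  0.373]
 [ 0.     0.     0.     1.   ]]
[[ 1.000e-04  9.526e-01  3.041e-01  7.880e-02]
 [ 1.000e+00 -1.000e-04 -0.000e+00  1.200e-03]
 [-0.000e+00  3.041e-01 -9.526e-01 -1.422e-01]
 [ 0.000e+00  0.000e+00  0.000e+00  1.000e+00]]
```

View pics/top0.png

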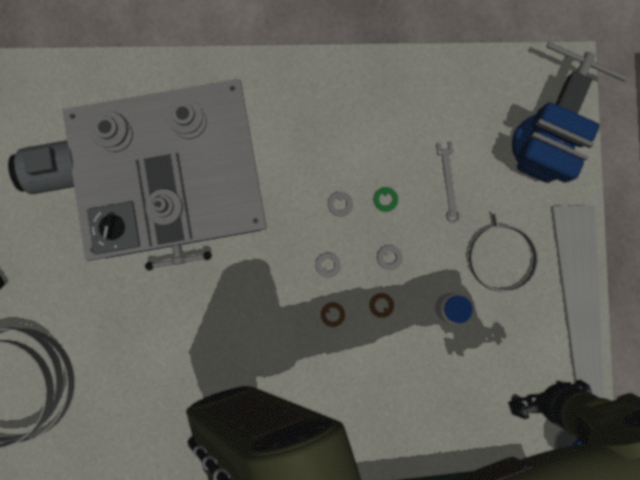

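View pics/scene0.png

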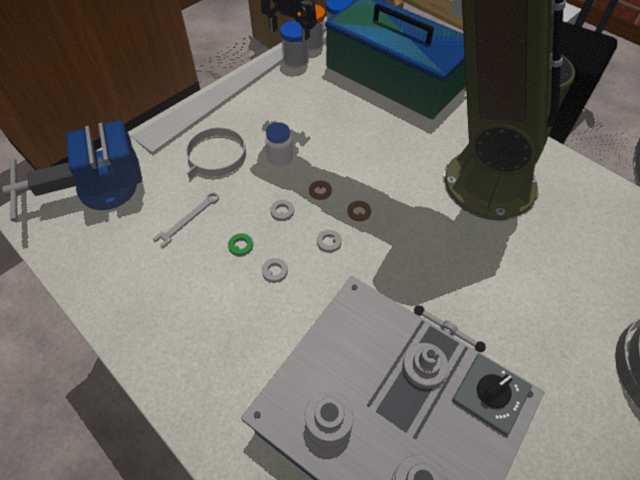

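The top view shows three grey rings at (340,204), (328,264) and (389,257). The look-alikes are green (385,199) and brown (333,315) and (381,305). The finished rolls at (112,130) and (187,118) could be mistaken for the spindle with its collar at (164,207). The selector is at (110,228). By the description I choose the three steel rings and the spindle nearest the front of the machine.

```bash
python3 - <<'E'
from h import *
c=cam('top'); g=cv2.imread('pics/top0.png')
cr=[cv2.resize(g[180:280,300:420],(600,500),interpolation=3),]
cv2.imwrite('pics/c1.png',cr[0])
cv2.imwrite('pics/c2.png',cv2.resize(g[150:275,70:220],(750,625),interpolation=3)[:600])
print('rings',ray(c,[(340,204),(328,264),(389,257)],.01).round(3))
print('hub',ray(c,[(163,205)],.15).round(3),'plate corners',ray(c,[(64,109),(240,80),(267,229),(87,261)],.11).round(3))
print('sel',ray(c,[(112,227)],.15).round(3))
P=cloud(c); print(P[204,163],P[227,112],P[200,240], P[220,340])
E
```

```text
rings [[ 0.578 -0.205  0.01 ]
 [ 0.432 -0.173  0.01 ]
 [ 0.447 -0.321  0.01 ]]
hub [[0.563 0.191 0.15 ]] plate corners [[ 0.792  0.427  0.11 ]
 [ 0.854  0.025  0.11 ]
 [ 0.51  -0.034  0.11 ]
 [ 0.444  0.37   0.11 ]]
sel [[0.516 0.302 0.15 ]]
[0.5618469  0.18527009 0.17263417] [0.51662837 0.30460508 0.14113968] [0.57706102 0.02660284 0.1087732 ] [ 0.53947111 -0.20447079  0.00116071]
```

View pics/c1.png

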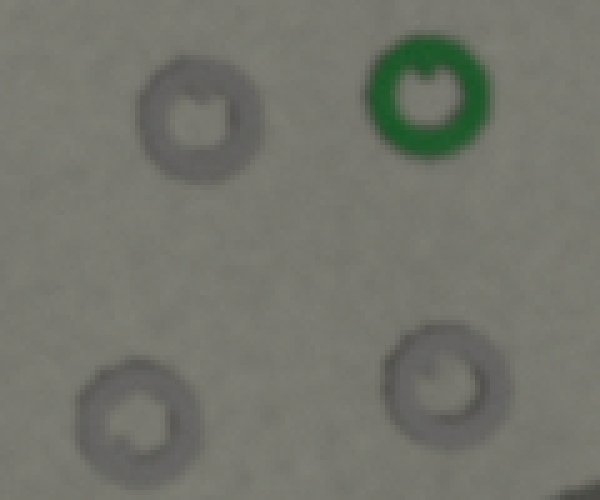

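View pics/c2.png

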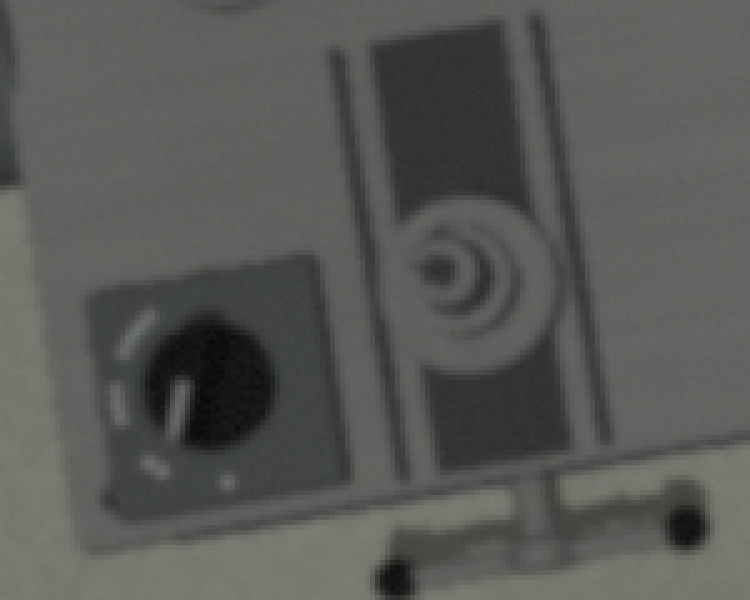

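The crops confirm three grey rings, each with a visible tab, and the collar on the front spindle. The selector's pointer seems to be near two dots: the white line runs (183,380) to (172,440) and the two dots are at (155,465). Next I move above the spindle for a close look.

```bash
for i in 1 2 3 4; do python3 -m crank '[[[2.95,-3.15,-0.35],[0,0,0],1],[[2.95,-3.15,-0.35],[0,0,0],1],[[2.95,-3.15,-0.35],[0,0,0],1],[[2.95,-3.15,-0.35],[0,0,0],1],[[2.95,-3.15,-0.35],[0,0,0],1]]'; done
cat >> h.py <<'E'
def to(x=None,y=None,z=None,yaw=None):
    "tool-frame shift (cm), and turn about tool z (deg) to a pointing-down pose"
    M=T(); s=state(); p=s['position']; t=np.array([p[i] if v is None else v for i,v in enumerate((x,y,z))])
    print('pos',p.round(4),'rot',np.round(s['tool_rot'],2),'shift cm',(M[:3,:3].T@(t-p)*100).round(2))
    if yaw is not None:
        d=(-(yaw-s['tool_rot'][2])+180)%360-180; print('turn z',round(d,1),'or',round(d-np.sign(d)*180,1),'q6',s['qpos'][5].round(1))
E
python3 - <<'E'
from h import *
c=cam('wrist'); cv2.imwrite('pics/w1.png',c['color']); to(.56,.192,.28)
E
```

```text
t: 0.7
position: [0.2643, -0.3829, 0.2488]
tool_rot: [-180.0, -0.0, 16.0]
wrist_force: [0.7, 0.5, -0.2]
grip_width: 0.0853
grip_force: 0.0
t: 1.2
position: [0.3626, -0.1908, 0.2665]
tool_rot: [180.0, -0.0, 16.0]
wrist_force: [1.5, -1.3, -0.4]
grip_width: 0.0853
grip_force: 0.0
t: 1.7
position: [0.4609, 0.0015, 0.284]
tool_rot: [180.0, -0.0, 16.0]
wrist_force: [0.8, -1.0, -0.0]
grip_width: 0.0851
grip_force: 0.0
t: 2.2
position: [0.5628, 0.1819, 0.3013]
tool_rot: [-179.3, 0.0, 17.6]
wrist_force: [0.2, -1.3, 0.1]
grip_width: 0.0854
grip_force: 0.0
pos [0.5663 0.1845 0.3006] rot [-1.7916e+02 -1.3000e-01  1.7640e+01] shift cm [-0.38 -0.87  2.08]
```

View pics/w1.png

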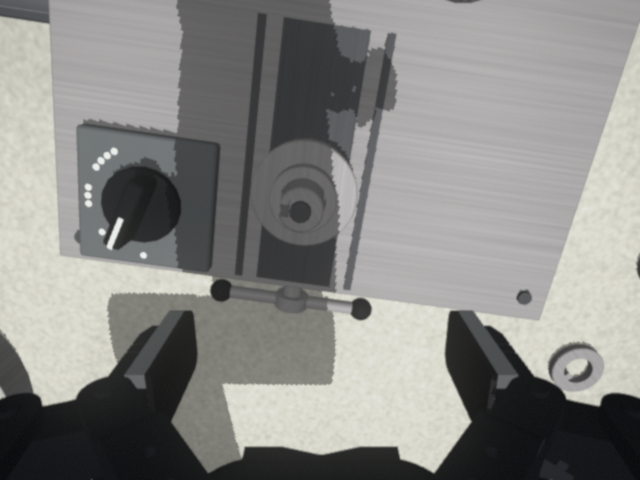

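The wrist view has the spindle with the collar at (302,200) and a notch at about (284,211) to the left of the stud. The selector pointer (115,232) points at the two-dot mark, so it needs one click clockwise. I'll zoom in on the spindle for the keyway.

```bash
python3 - <<'E'
from h import *
c=cam('wrist'); g=c['color']; cv2.imwrite('pics/w2.png',cv2.resize(g[150:250,245:365],(720,600),interpolation=2))
P=cloud(c)
m=abs(P[...,2]-.180)<.003; v,u=np.nonzero(m); k=(u>280)&(u<325)&(v>180)&(v<240); print('stud',P[v[k],u[k]].mean(0),k.sum())
for n,z,b in(('shoulder',.174,.002),('hub',.148,.0025),('flange',.130,.0025)):
    m=(abs(P[...,2]-z)<b); m[:130]=0;m[255:]=0;m[:,:240]=0;m[:,370:]=0
    q=P[m][:,:2].astype(np.float32); e=cv2.minEnclosingCircle(q); print(n,e,len(q))
to(.56,.192,.28)
E
```

```text
stud [0.56526126 0.19715632 0.17930201] 360
shoulder ((0.5650355815887451, 0.19717222452163696), 0.015071948058903217) 1007
hub ((0.564963698387146, 0.1971876323223114), 0.024159392341971397) 1563
flange ((0.5649527907371521, 0.197151780128479), 0.04019436240196228) 5039
pos [0.5648 0.1821 0.3003] rot [-1.7927e+02 -2.0000e-02  1.7520e+01] shift cm [-0.16 -1.06  2.04]
```

View pics/w2.png

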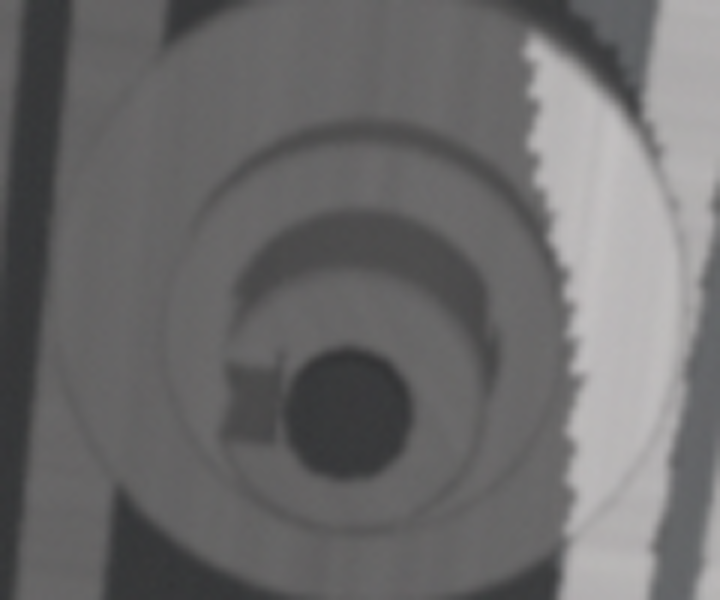

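```bash
python3 -m crank '[[[0.5,-1.4,1.0],[-0.7,0,0],1],[[0,0,1],[0,0,0],1],[[0,0,0],[0,0,0],1],[[0,0,0],[0,0,0],1]]'
cat >> h.py <<'E'
def spindle(n=3,zt=.180,zs=.174,r0=(.565,.197)):
    "centre from shoulder+stud depth, keyway angle; averaged over n frames"
    C=[];A=[]
    for i in range(n):
        c=cam('wrist'); P=cloud(c); near=np.hypot(P[...,0]-r0[0],P[...,1]-r0[1])<.03
        m=(near&(abs(P[...,2]-zs)<.0025)).astype(np.uint8); q=P[m>0][:,:2]
        ctr=np.array(cv2.minEnclosingCircle(q.astype(np.float32))[0]); C.append(ctr)
        v,u=np.mgrid[:480,:640]; X=ray(c,np.stack([u,v],-1).reshape(-1,2),zs).reshape(480,640,3)
        d=X[...,:2]-ctr; r=np.hypot(d[...,0],d[...,1])
        k=(r>.0085)&(r<.0135)&(P[...,2]<zs-.004)
        w=d[k].mean(0); A.append(np.degrees(np.arctan2(w[1],w[0])))
    print('spindle',np.mean(C,0).round(4),'spread',np.ptp(C,0).round(4),'key',np.round(A,1)); return np.mean(C,0),np.mean(A)
E
python3 - <<'E'
from h import *
s=spindle(); to(*s[0],.28); to()
for i in range(4): read_camera('wrist'); print(state()['position'].round(4),np.round(state()['tool_rot'],2))
E
```

```text
t: 2.7
position: [0.5649, 0.1855, 0.281]
tool_rot: [-179.6, 0.1, 18.0]
wrist_force: [-0.9, -1.0, -0.4]
grip_width: 0.0858
grip_force: 0.0
spindle [0.565  0.1973] spread [0.0001 0.0002] key [98.4 97.8 98.2]
pos [0.5657 0.186  0.2821] rot [-1.7962e+02 -4.0000e-02  1.8030e+01] shift cm [ 0.28 -1.1   0.21]
pos [0.5657 0.186  0.2821] rot [-1.7962e+02 -4.0000e-02  1.8030e+01] shift cm [0. 0. 0.]
[0.5658 0.186  0.2821] [-1.7962e+02 -4.0000e-02  1.8040e+01]
[0.5659 0.1861 0.2821] [-1.7962e+02 -5.0000e-02  1.8050e+01]
[0.5659 0.1862 0.282 ] [-1.7962e+02 -4.0000e-02  1.8060e+01]
[0.5659 0.1863 0.2819] [-1.7962e+02 -3.0000e-02  1.8060e+01]
```

```bash
python3 -m crank '[[[0.1,-0.5,0],[-0.2,0,0],1],[[0.1,-0.4,0],[-0.2,0,0],1],[[0,0,0],[0,0,0],1],[[0,0,0],[0,0,0],1],[[0,0,0],[0,0,0],1]]'
python3 - <<'E'
from h import *
s=spindle(); to(*s[0],.28); print(state()['qd'].round(2),state()['qpos'].round(2))
E
```

```text
t: 3.55
position: [0.5664, 0.191, 0.2815]
tool_rot: [-179.8, 0.0, 18.6]
wrist_force: [0.7, 0.2, 0.1]
grip_width: 0.0853
grip_force: 0.0
spindle [0.5649 0.1972] spread [0.0001 0.0001] key [97.7 98.  98. ]
pos [0.5664 0.1909 0.2815] rot [-1.7978e+02  1.0000e-02  1.8550e+01] shift cm [ 0.06 -0.64  0.15]
[-0.   -0.01  0.01 -0.02  0.06  0.06] [ 18.5   16.96   2.44  75.49   0.22 179.95]
```

Joint 6 sits at its +180 limit here (yaw = q1 − q6 + 180), which explains the tilt and the missed shift. I'll turn the tool away from the limit, to a yaw near 99°.

```bash
for i in 1 2; do python3 -m crank '[[[0,0,0],[0,0,-8],1],[[0,0,0],[0,0,-8],1],[[0,0,0],[0,0,-8],1],[[0,0,0],[0,0,-8],1],[[0,0,0],[0,0,-8],1]]'; done
python3 -m crank '[[[0,0,0],[0,0,0],1],[[0,0,0],[0,0,0],1]]'
python3 - <<'E'
from h import *
s=spindle(); to(*s[0],.25); print(state()['qd'].round(2),state()['qpos'].round(2))
E
```

```text
t: 4.2
position: [0.5664, 0.1909, 0.2815]
tool_rot: [-179.8, -0.1, 58.9]
wrist_force: [-0.1, -1.1, -0.7]
grip_width: 0.0852
grip_force: 0.0
t: 4.7
position: [0.5664, 0.1909, 0.2815]
tool_rot: [-179.9, -0.2, 98.9]
wrist_force: [-0.5, -1.9, 0.2]
grip_width: 0.0853
grip_force: 0.0
t: 4.9
position: [0.5664, 0.1909, 0.2815]
tool_rot: [-179.9, -0.2, 98.4]
wrist_force: [0.3, 0.7, -0.5]
grip_width: 0.0851
grip_force: 0.0
spindle [0.5645 0.1972] spread [0.0001 0.0001] key [101.2 101.  101.4]
pos [0.5664 0.1909 0.2815] rot [-179.95   -0.22   98.45] shift cm [ 0.64 -0.09  3.15]
[-0.03  0.03 -0.01  0.09  0.04 -0.56] [ 18.5   16.96   2.44  75.49   0.23 100.05]
```

```bash
python3 -m crank '[[[0.63,-0.1,3.0],[0,0,0],1],[[0,0,3.5],[0,0,0],1],[[0,0,3.5],[0,0,0],1],[[0,0,3],[0,0,0],1],[[0,0,1.8],[0,0,0],1]]'
python3 -m crank '[[[0,0,0.5],[0,0,0],1],[[0,0,0],[0,0,0],0.3],[[0,0,0],[0,0,0],0.3],[[0,0,0],[0,0,0],0.3],[[0,0,0],[0,0,0],0.3]]' 50
python3 -m crank '[[[0,0,0],[0,0,0],0.3],[[0,0,0],[0,0,0],0.3],[[0,0,0],[0,0,0],0.3],[[0,0,0],[0,0,0],0.3]]'
python3 - <<'E'
from h import *
c=cam('wrist'); cv2.imwrite('pics/w3.png',c['color']); to(.5648,.1972,.25)
E
```

```text
t: 5.55
position: [0.5628, 0.1971, 0.1308]
tool_rot: [-179.8, -0.2, 98.5]
wrist_force: [-0.8, 2.0, -0.2]
grip_width: 0.0857
grip_force: 0.0
t: 6.05
position: [0.5651, 0.1979, 0.1307]
tool_rot: [179.9, -0.3, 98.5]
wrist_force: [-1.8, -0.8, 5.3]
grip_width: 0.0464
grip_force: 50.8
t: 6.45
position: [0.5651, 0.1979, 0.1306]
tool_rot: [179.9, -0.3, 98.5]
wrist_force: [-1.9, -0.4, 6.7]
grip_width: 0.0462
grip_force: 50.9
pos [0.5651 0.1979 0.1306] rot [179.91  -0.26  98.54] shift cm [-1.000e-02 -2.000e-02 -1.194e+01]
```

View pics/w3.png

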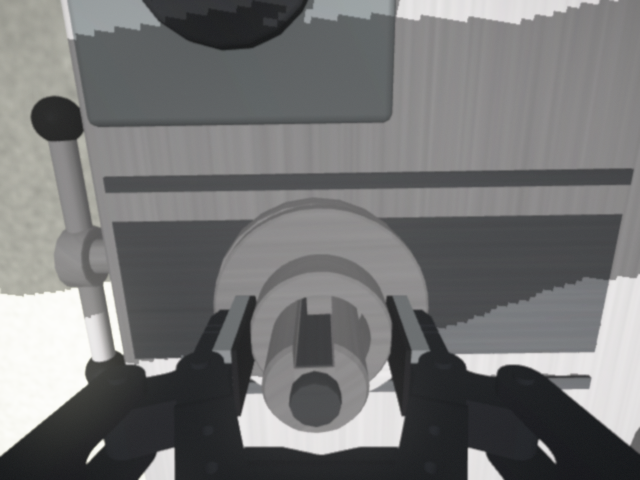

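The collar is gripped by its hub, and the keyway points straight up the image (stud (316,395), key (316,330)). That puts it along tool +x at about 98.5–99°. Lift.

```bash
python3 -m crank '[[[0,0,-1.2],[0,0,0],0.3],[[0,0,-2],[0,0,0],0.3],[[0,0,-2],[0,0,0],0.3],[[0,0,-2],[0,0,0],0.3],[[0,0,-2],[0,0,0],0.3]]'
python3 -m crank '[[[0,0,0],[0,0,0],0.3],[[0,0,0],[0,0,0],0.3]]'
python3 - <<'E'
from h import *
to(.590,.056,.215)
E
```

```text
t: 7.0
position: [0.5644, 0.1972, 0.2222]
tool_rot: [-180.0, -0.2, 98.5]
wrist_force: [0.4, -1.0, -3.8]
grip_width: 0.0464
grip_force: 52.3
t: 7.2
position: [0.5647, 0.1973, 0.2209]
tool_rot: [180.0, -0.2, 98.5]
wrist_force: [-0.1, -0.1, -3.4]
grip_width: 0.0466
grip_force: 52.3
pos [0.5647 0.1973 0.2209] rot [179.99  -0.23  98.55] shift cm [-14.35   0.4    0.53]
```

```bash
python3 -m crank '[[[-3.0,0.1,0],[0,0,0],0.3],[[-3.0,0.1,0],[0,0,0],0.3],[[-3,0.1,0],[0,0,0],0.3],[[-3,0.1,0],[0,0,0],0.3],[[-2.35,0,0],[0,0,0],0.3]]'
python3 -m crank '[[[0,0,2.5],[0,0,0],0.3],[[0,0,2.5],[0,0,0],0.3],[[0,0,2.5],[0,0,0],0.3],[[0,0,1.7],[0,0,0],0.3],[[0,0,0],[0,0,0],0.3]]'
python3 -m crank '[[[0,0,0.4],[0,0,0],0.3],[[0,0,0.4],[0,0,0],0.3],[[0,0,0],[0,0,0],0.3]]'
python3 - <<'E'
from h import *
to()
E
```

```text
t: 7.7
position: [0.5889, 0.0542, 0.2183]
tool_rot: [-179.8, -0.2, 98.5]
wrist_force: [-0.6, 0.4, -3.6]
grip_width: 0.0464
grip_force: 52.3
t: 8.2
position: [0.5861, 0.0559, 0.1237]
tool_rot: [-179.5, -0.2, 98.5]
wrist_force: [-0.8, -0.1, -4.4]
grip_width: 0.0466
grip_force: 52.3
t: 8.5
position: [0.5898, 0.0564, 0.1202]
tool_rot: [-180.0, -0.2, 98.6]
wrist_force: [-0.4, 0.2, -3.3]
grip_width: 0.0461
grip_force: 52.4
pos [0.5898 0.0564 0.1202] rot [-179.98   -0.22   98.56] shift cm [0. 0. 0.]
```

```bash
python3 -m crank '[[[0,0,0.3],[0,0,0],0.3],[[0,0,0],[0,0,0],0.3],[[0,0,0],[0,0,0],1],[[0,0,0],[0,0,0],1],[[0,0,0],[0,0,0],1]]'
python3 -m crank '[[[0,0,-3],[0,0,0],1],[[0,0,-4],[0,0,0],1],[[-2,0,-4],[0,0,0],1],[[-4,0,0],[0,0,0],1],[[-4,0,0],[0,0,0],1]]'
python3 -m crank '[[[-4,0,0],[0,0,0],1],[[-4,0,0],[0,0,0],1],[[-4,0,0],[0,0,0],1],[[-4,0,0],[0,0,0],1],[[0,0,0],[0,0,0],1]]'
python3 - <<'E'
from h import *
c=cam('wrist'); cv2.imwrite('pics/w4.png',c['color']); to(.578,-.205,.12)
E
```

```text
t: 9.0
position: [0.59, 0.0563, 0.1174]
tool_rot: [180.0, -0.2, 98.6]
wrist_force: [0.8, 0.8, 0.2]
grip_width: 0.0852
grip_force: 0.0
t: 9.5
position: [0.6061, -0.0435, 0.2288]
tool_rot: [179.8, -0.2, 98.7]
wrist_force: [0.6, 0.5, 0.6]
grip_width: 0.0852
grip_force: 0.0
t: 10.0
position: [0.6286, -0.2061, 0.2254]
tool_rot: [-179.9, -0.1, 98.3]
wrist_force: [-0.1, 1.3, -0.2]
grip_width: 0.0853
grip_force: 0.0
pos [ 0.6283 -0.2036  0.2255] rot [-179.94   -0.22   98.35] shift cm [ 0.55 -4.99 10.55]
```

View pics/w4.png

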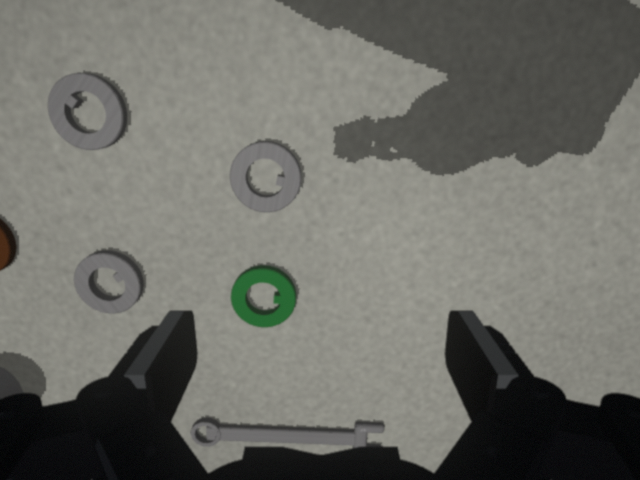

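The wrist view shows the grey rings at (266,176), (88,110) and (108,281) with tabs right, upper left and upper right; green is at (264,296) and brown is at the left edge. Next I'll measure them by depth and colour.

```bash
cat >> h.py <<'E'
def rings(zt=.010):
    c=cam('wrist'); P=cloud(c); hsv=cv2.cvtColor(c['color'],cv2.COLOR_BGR2HSV)
    m=(abs(P[...,2]-zt)<.0035)&(hsv[...,1]<60)&(c['z_map']>.05)
    n,l,st,_=cv2.connectedComponentsWithStats(m.astype(np.uint8))
    for i in range(1,n):
        if st[i,4]<300: continue
        q=P[l==i][:,:2]; (x,y),r=cv2.minEnclosingCircle(q.astype(np.float32))
        if not .026<r<.034: continue
        d=q-(x,y); k=np.hypot(*d.T)<.0145; w=d[k].mean(0) if k.any() else (0,0)
        print('ring',round(x,4),round(y,4),'r',round(r,4),'tab',np.degrees(np.arctan2(w[1],w[0])).round(1),k.sum(),'px',st[i,:4])
E
python3 - <<'E'
from h import *
rings()
E
```

```text
ring 0.4335 -0.1709 r 0.0307 tab 147.0 81 px [48 76 77 77]
ring 0.5819 -0.2032 r 0.0302 tab -1.6 61 px [230 145  71  70]
ring 0.4503 -0.3207 r 0.031 tab 42.0 50 px [ 74 254  67  62]
ring 0.7008 -0.4587 r 0.0309 tab 17.6 225 px [324 427  59  21]
```

```bash
python3 -m crank '[[[0.7,-4.6,0],[0,0,0],1],[[0,0,4.5],[0,0,0],1],[[0,0,4.5],[0,0,0],1],[[0,0,4],[0,0,0],1],[[0,0,0],[0,0,0],1]]'
python3 - <<'E'
from h import *
read_camera('wrist');read_camera('wrist');rings(); to(.5819,-.2032,.003)
E
```

```text
t: 10.6
position: [0.5771, -0.1975, 0.0908]
tool_rot: [-179.4, -0.5, 98.6]
wrist_force: [-1.1, 0.4, -0.8]
grip_width: 0.0854
grip_force: 0.0
ring 0.4333 -0.171 r 0.0307 tab 146.4 206 px [  0  87 110 116]
ring 0.5816 -0.2033 r 0.0303 tab -1.5 136 px [266 191 106 101]
ring 0.4449 -0.3147 r 0.0299 tab 126.7 382 px [ 37 344  82  61]
pos [ 0.5828 -0.2001  0.098 ] rot [179.95  -0.18  98.62] shift cm [-0.32 -0.15  9.5 ]
```

```bash
python3 -m crank '[[[-0.3,-0.12,2.5],[0,0,0],1],[[0,0,3],[0,0,0],1],[[0,0,2.5],[0,0,0],1],[[0,0,1.4],[0,0,0],1],[[0,0,0],[0,0,0],1]]'
python3 -m crank '[[[0,0,0],[0,0,0],0.5],[[0,0,0],[0,0,0],0.5],[[0,0,0],[0,0,0],0.5],[[0,0,0],[0,0,0],0.5],[[0,0,0],[0,0,0],0.5]]' 40
python3 -m crank '[[[0,0,-2],[0,0,0],0.5],[[0,0,-4],[0,0,0],0.5],[[0,0,-4],[0,0,0],0.5],[[0,0,-4],[0,0,0],0.5],[[0,0,0],[0,0,0],0.5]]'
python3 - <<'E'
from h import *
read_camera('wrist');c=cam('wrist'); cv2.imwrite('pics/w5.png',c['color']); to(.5648,.1972,.21,198.8)
E
```

```text
t: 11.25
position: [0.581, -0.2032, 0.0022]
tool_rot: [-179.9, -0.2, 98.6]
wrist_force: [-0.1, -0.5, -0.1]
grip_width: 0.0851
grip_force: 0.0
t: 11.75
position: [0.585, -0.205, 0.0081]
tool_rot: [179.6, 0.0, 98.6]
wrist_force: [-2.2, 1.9, 26.7]
grip_width: 0.0428
grip_force: 13.2
t: 12.25
position: [0.5856, -0.2056, 0.1503]
tool_rot: [179.4, 0.1, 98.6]
wrist_force: [1.1, -0.1, 0.0]
grip_width: 0.0426
grip_force: 0.0
pos [ 0.5825 -0.2045  0.1447] rot [ 1.798e+02 -9.000e-02  9.855e+01] shift cm [40.    4.24 -6.45]
turn z -100.2 or 79.8 q6 62.0
```

View pics/w5.png

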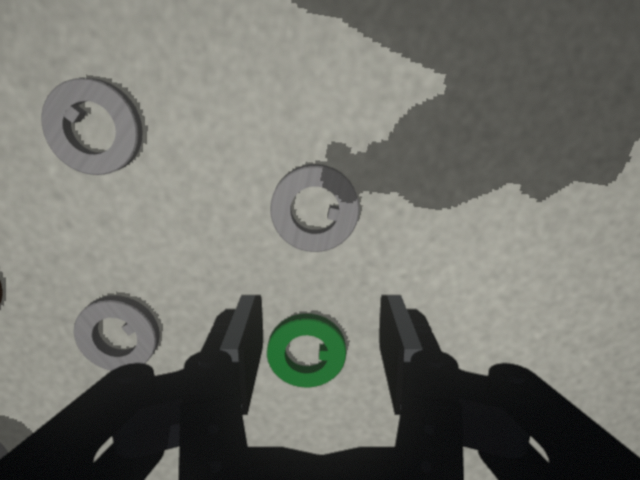

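The fingers slid over the ring's top: the ring is still on the bench at (316,208) and the gripper is empty. With the pads open, the tips stand farther back, so I must go lower. I'll pre-close to about 68 mm and feel for the bench.

```bash
python3 - <<'E'
from h import *
rings(); to(.5816,-.2033,.02)
E
python3 -m crank '[[[0,0,3],[0,0,0],0.8],[[0,0,0],[0,0,0],0.8],[[0,0,0],[0,0,0],0.8]]'
python3 - <<'E'
from h import *
read_camera('wrist');read_camera('wrist');rings(); to(.5816,-.2033,.003)
c=cam('wrist'); P=cloud(c)@np.eye(3); M=T(); q=(P.reshape(-1,3)-M[:3,3])@M[:3,:3]; z=c['z_map'].ravel()
k=(z>.05)&(abs(q[:,0])<.012)&(abs(q[:,1])<.06)&(abs(q[:,1])>.025)&(q[:,2]>-.03)&(q[:,2]<.012)
for s in(-1,1): a=q[k&(q[:,1]*s>0)]; print('finger',len(a),a.max(0).round(4),a.min(0).round(4))
E
```

```text
ring 0.4334 -0.1716 r 0.0308 tab 144.9 123 px [43 79 98 98]
ring 0.5814 -0.2035 r 0.0302 tab -2.4 91 px [273 167  90  88]
ring 0.4497 -0.3203 r 0.0306 tab 39.4 74 px [ 75 301  84  71]
pos [ 0.5813 -0.2041  0.1429] rot [179.96  -0.18  98.55] shift cm [ 0.03  0.03 12.29]
t: 12.7
position: [0.5793, -0.2033, 0.1105]
tool_rot: [-179.7, -0.3, 98.6]
wrist_force: [-0.2, -0.7, 0.8]
grip_width: 0.0684
grip_force: 0.0
ring 0.4333 -0.171 r 0.0306 tab 146.9 173 px [ 12  80 111 109]
ring 0.5817 -0.2034 r 0.0303 tab -2.0 124 px [271 178 100  97]
ring 0.4491 -0.3177 r 0.0307 tab 45.4 146 px [ 52 325  92  60]
pos [ 0.5813 -0.204   0.1126] rot [-179.97   -0.21   98.56] shift cm [ 0.02  0.05 10.96]
finger 2173 [ 0.0111 -0.0329 -0.0061] [-0.0119 -0.0475 -0.03  ]
finger 2165 [ 0.0111  0.0488 -0.0056] [-0.012   0.0343 -0.03  ]
```

```bash
python3 -m crank '[[[0,0.05,3.5],[0,0,0],0.8],[[0,0,3.5],[0,0,0],0.8],[[0,0,2.5],[0,0,0],0.8],[[0,0,1.8],[0,0,0],0.8],[[0,0,0],[0,0,0],0.8]]'
python3 -m crank '[[[0,0,0.2],[0,0,0],0.8],[[0,0,0],[0,0,0],0.8]]'
python3 -m crank '[[[0,0,0],[0,0,0],0.6],[[0,0,0],[0,0,0],0.6],[[0,0,0],[0,0,0],0.6],[[0,0,0],[0,0,0],0.6]]' 40
```

```text
t: 13.4
position: [0.5794, -0.2027, -0.0031]
tool_rot: [-179.7, -0.3, 98.6]
wrist_force: [-1.0, 0.8, 0.6]
grip_width: 0.0683
grip_force: 0.0
t: 13.6
position: [0.5824, -0.2037, -0.0016]
tool_rot: [179.9, -0.2, 98.6]
wrist_force: [-0.4, -0.3, 0.4]
grip_width: 0.0685
grip_force: 0.0
t: 14.0
position: [0.5825, -0.2038, -0.0006]
tool_rot: [179.9, -0.1, 98.5]
wrist_force: [-2.5, 0.9, 6.8]
grip_width: 0.058
grip_force: 41.0
```

```bash
python3 -m crank '[[[0,0,-1.5],[0,0,0],0.6],[[0,0,-4.5],[0,0,0],0.6],[[0,0,-4.5],[0,0,0],0.6],[[0,0,-4.5],[0,0,0],0.6],[[0,0,-4.5],[0,0,0],0.6]]'
for i in 1 2; do python3 -m crank '[[[4,0.42,-0.3],[0,0,0],0.6],[[4,0.42,-0.3],[0,0,0],0.6],[[4,0.42,-0.3],[0,0,0],0.6],[[4,0.42,-0.3],[0,0,0],0.6],[[4,0.42,-0.3],[0,0,0],0.6]]'; done
for i in 1 2; do python3 -m crank '[[[0,0,0],[0,0,-8],0.6],[[0,0,0],[0,0,-8],0.6],[[0,0,0],[0,0,-8],0.6],[[0,0,0],[0,0,-8],0.6],[[0,0,0],[0,0,-8],0.6]]'; done
python3 -m crank '[[[0,0,0],[0,0,-8],0.6],[[0,0,0],[0,0,-8],0.6],[[0,0,0],[0,0,-4],0.6],[[0,0,0],[0,0,0],0.6]]'
cat >> h.py <<'E'
def held():
    "held ring: centre and tab in tool frame and world, from its top face"
    c=cam('wrist'); P=cloud(c); M=T(); q=(P.reshape(-1,3)-M[:3,3])@M[:3,:3]
    hsv=cv2.cvtColor(c['color'],cv2.COLOR_BGR2HSV)[...,2].ravel(); z=c['z_map'].ravel()
    k=(z>.05)&(np.hypot(q[:,0],q[:,1])<.036)&(q[:,2]>-.03)&(q[:,2]<.02)&(hsv>60)&(abs(q[:,1])<.0285)
    a=q[k]; zt=np.median(a[:,2]); a=a[abs(a[:,2]-zt)<.003]
    r=np.hypot(a[:,0],a[:,1]); o=a[abs(a[:,1])<.02]
    e=lambda b:cv2.minEnclosingCircle(b[:,:2].astype(np.float32))
    (x,y),R0=e(a); d=a[:,:2]-(x,y); t=np.hypot(*d.T)<.0145; w=d[t].mean(0); ww=M[:3,:3]@[w[0],w[1],0]
    print('held z',zt.round(4),'ctr tool',round(x,4),round(y,4),'r',round(R0,4),'n',len(a),'world',(M@[x,y,zt,1])[:3].round(4),'tab',np.degrees(np.arctan2(ww[1],ww[0])).round(1),t.sum())
    return c
E
python3 - <<'E'
from h import *
read_camera('wrist'); c=held(); cv2.imwrite('pics/w6.png',c['color']); spindle(); to(.5648,.1972,.20,198.8); print(state()['qpos'].round(1))
E
```

```text
t: 14.5
position: [0.5814, -0.204, 0.1955]
tool_rot: [180.0, -0.2, 98.6]
wrist_force: [0.6, -1.0, -2.2]
grip_width: 0.0574
grip_force: 43.7
t: 15.0
position: [0.5724, -0.0017, 0.2095]
tool_rot: [180.0, -0.2, 98.5]
wrist_force: [0.8, 0.7, -1.7]
grip_width: 0.0578
grip_force: 43.7
t: 15.5
position: [0.5633, 0.1993, 0.2253]
tool_rot: [180.0, -0.2, 98.6]
wrist_force: [0.5, 0.7, -1.7]
grip_width: 0.0577
grip_force: 43.7
t: 16.0
position: [0.5635, 0.1977, 0.225]
tool_rot: [179.8, -0.2, 138.9]
wrist_force: [0.1, 0.2, -1.9]
grip_width: 0.0578
grip_force: 43.7
t: 16.5
position: [0.5635, 0.1976, 0.225]
tool_rot: [179.8, -0.0, 178.9]
wrist_force: [0.7, 0.4, -1.3]
grip_width: 0.0582
grip_force: 43.7
t: 16.9
position: [0.5636, 0.1976, 0.2249]
tool_rot: [179.8, 0.1, -161.4]
wrist_force: [0.4, -0.6, -1.3]
grip_width: 0.0578
grip_force: 43.7
held z -0.0102 ctr tool 0.0006 -0.0006 r 0.031 n 15384 world [0.5633 0.1968 0.2347] tab 100.2 414
spindle [0.5643 0.1966] spread [0.0003 0.0001] key [nan nan nan]
pos [0.5636 0.1976 0.2239] rot [ 1.7977e+02  1.0000e-02 -1.6150e+02] shift cm [-0.1  -0.09  2.39]
turn z -0.3 or 179.7 q6 0.7
[19.2 17.8 -3.9 68.3  0.2  0.7]h.py:35: RuntimeWarning: Mean of empty slice.
  w=d[k].mean(0); A.append(np.degrees(np.arctan2(w[1],w[0])))
  ret = um.true_divide(
```

View pics/w6.png

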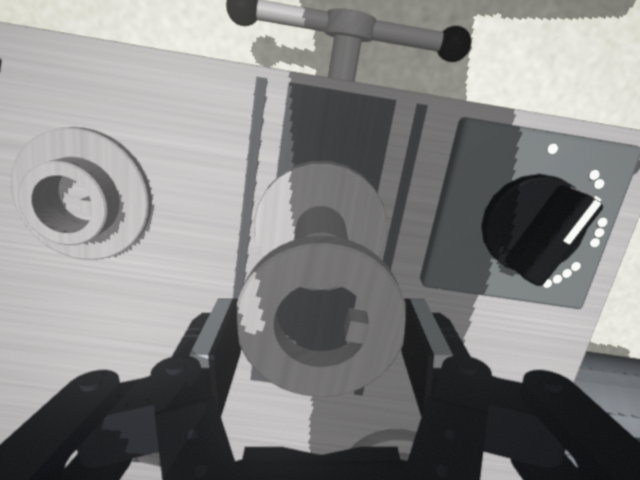

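Ring 1 is held level. Its tab is at 100° and the key is at about 99–100°, with a centring correction of about 1 mm. I'll lower it over the spindle and watch the force.

```bash
python3 -m crank '[[[-0.12,-0.02,1.5],[0,0,0],0.6],[[0,0,1.5],[0,0,0],0.6],[[0,0,1.2],[0,0,0],0.6],[[0,0,0],[0,0,0],0.6],[[0,0,0],[0,0,0],0.6]]'
python3 -m crank '[[[0,0,0.6],[0,0,0],0.6],[[0,0,0.4],[0,0,0],0.6],[[0,0,0.2],[0,0,0],0.6]]'
python3 -m crank '[[[0,0,0.4],[0,0,0],0.6],[[0,0,0.4],[0,0,0],0.6],[[0,0,0],[0,0,0],0.6]]'
```

```text
t: 17.65
position: [0.5646, 0.1979, 0.1816]
tool_rot: [179.8, -0.0, -161.5]
wrist_force: [0.4, 0.6, -1.3]
grip_width: 0.0579
grip_force: 43.7
t: 17.95
position: [0.5647, 0.198, 0.1693]
tool_rot: [179.8, -0.0, -161.4]
wrist_force: [0.1, -0.0, -2.5]
grip_width: 0.058
grip_force: 43.7
t: 18.25
position: [0.5643, 0.1979, 0.1608]
tool_rot: [179.8, -0.1, -161.4]
wrist_force: [-0.1, 0.4, -2.2]
grip_width: 0.0575
grip_force: 43.7
```

The ring is past the shoulder with no contact force, so the tab is in. Lower a little more and release.

```bash
python3 -m crank '[[[0,0,0.6],[0,0,0],0.6],[[0,0,0.6],[0,0,0],0.6],[[0,0,0],[0,0,0],0.6],[[0,0,0],[0,0,0],0.75],[[0,0,0],[0,0,0],0.9]]'
python3 -m crank '[[[0,0,0],[0,0,0],1],[[0,0,-2.5],[0,0,0],1],[[0,0,-4],[0,0,0],1],[[0,0,-4],[0,0,0],1],[[0,0,0],[0,0,0],1]]'
cat >> h.py <<'E'
def stack(cx=.5646,cy=.1970):
    c=cam('wrist'); P=cloud(c); r=np.hypot(P[...,0]-cx,P[...,1]-cy)
    k=(r>.018)&(r<.028)&(c['z_map']>.05); z=P[...,2][k]; zt=np.median(z); q=P[k&(abs(P[...,2]-zt)<.006)]
    A=np.c_[q[:,:2]-(cx,cy),np.ones(len(q))]; s=np.linalg.lstsq(A,q[:,2],rcond=None)[0]
    m=(r<.036)&(abs(P[...,2]-zt)<.003); f=cv2.minEnclosingCircle(P[m][:,:2].astype(np.float32))
    print('stack top z',s[2].round(4),'above seat',(s[2]-.122).round(4),'slope',s[:2].round(3),'circle',np.round(f[0],4),round(f[1],4))
    return c
E
python3 - <<'E'
from h import *
read_camera('wrist'); stack(); to(.4333,-.171,.12)
E
```

```text
t: 18.75
position: [0.5651, 0.1982, 0.15]
tool_rot: [179.8, 0.0, -161.4]
wrist_force: [-0.4, -0.3, 0.8]
grip_width: 0.0761
grip_force: 0.0
t: 19.25
position: [0.568, 0.1988, 0.2612]
tool_rot: [179.8, 0.6, -161.4]
wrist_force: [1.4, -0.2, 1.1]
grip_width: 0.0854
grip_force: 0.0
stack top z 0.1316 above seat 0.0096 slope [0.002 0.002] circle [0.5642 0.1962] 0.0303
pos [0.5658 0.198  0.256 ] rot [ 179.77    0.18 -161.45] shift cm [ 24.35 -30.82  13.4 ]
```

Ring 1 is home and flat: 9.6 mm above the seat and level. Next is ring 2 at (0.433,-0.171).

```bash
python3 -m crank '[[[2.7,-3.42,0],[0,0,0],0.8],[[2.7,-3.42,0],[0,0,0],0.8],[[2.7,-3.42,0],[0,0,0],0.8],[[2.7,-3.42,0],[0,0,0],0.8],[[2.7,-3.42,0],[0,0,0],0.8]]'
python3 -m crank '[[[2.7,-3.42,0],[0,0,0],0.8],[[2.7,-3.42,0],[0,0,0],0.8],[[2.7,-3.42,0],[0,0,0],0.8],[[2.7,-3.42,0],[0,0,0],0.8],[[0,0,0],[0,0,0],0.8]]'
python3 -m crank '[[[0,0,4.2],[0,0,0],0.8],[[0,0,4.2],[0,0,0],0.8],[[0,0,4.2],[0,0,0],0.8],[[0,0,0],[0,0,0],0.8],[[0,0,0],[0,0,0],0.8]]'
python3 - <<'E'
from h import *
read_camera('wrist'); rings(); to(.4333,-.171,-.003)
E
```

```text
t: 19.85
position: [0.4895, -0.0087, 0.2523]
tool_rot: [179.7, -0.1, -161.4]
wrist_force: [0.4, 0.7, -0.9]
grip_width: 0.0682
grip_force: 0.0
t: 20.35
position: [0.4299, -0.175, 0.2519]
tool_rot: [179.8, -0.2, -161.8]
wrist_force: [1.2, 0.3, -0.4]
grip_width: 0.0683
grip_force: 0.0
t: 20.85
position: [0.4314, -0.1701, 0.127]
tool_rot: [179.7, -0.1, -161.4]
wrist_force: [-0.4, 0.0, -0.0]
grip_width: 0.0681
grip_force: 0.0
ring 0.4863 -0.337 r 0.0308 tab 42.3 121 px [  0 170  95  92]
ring 0.4333 -0.1713 r 0.0304 tab 150.1 103 px [274 174  94  91]
pos [ 0.4337 -0.1711  0.1292] rot [ 1.7986e+02  1.0000e-01 -1.6142e+02] shift cm [ 5.000e-02 -1.000e-02  1.322e+01]
```

Ring 3 has been knocked to about (0.486,-0.337); I'll re-measure it when its turn comes. Descending on ring 2.

```bash
python3 -m crank '[[[0,0,4],[0,0,0],0.8],[[0,0,4],[0,0,0],0.8],[[0,0,3],[0,0,0],0.8],[[0,0,1.9],[0,0,0],0.8],[[0,0,0],[0,0,0],0.8]]'
python3 -m crank '[[[0,0,0.2],[0,0,0],0.8],[[0,0,0],[0,0,0],0.8]]'
python3 -m crank '[[[0,0,0],[0,0,0],0.6],[[0,0,0],[0,0,0],0.6],[[0,0,0],[0,0,0],0.6],[[0,0,0],[0,0,0],0.6]]' 40
python3 -m crank '[[[0,0,-1.5],[0,0,0],0.6],[[0,0,-4.5],[0,0,0],0.6],[[0,0,-4.5],[0,0,0],0.6],[[0,0,-4.5],[0,0,0],0.6],[[0,0,-4.5],[0,0,0],0.6]]'
python3 -m crank '[[[0,0,-3],[0,0,0],0.6],[[0,0,0],[0,0,0],0.6],[[0,0,0],[0,0,0],0.6]]'
python3 - <<'E'
from h import *
held(); to(.5646,.197,.225); s=state(); print(s['grip_force'])
E
```

```text
t: 21.45
position: [0.432, -0.1703, -0.002]
tool_rot: [179.7, -0.1, -161.4]
wrist_force: [-0.7, -0.2, -0.5]
grip_width: 0.0682
grip_force: 0.0
t: 21.65
position: [0.434, -0.1712, -0.0018]
tool_rot: [179.9, 0.1, -161.4]
wrist_force: [-0.0, 0.1, -0.1]
grip_width: 0.0684
grip_force: 0.0
t: 22.05
position: [0.4338, -0.1711, -0.0016]
tool_rot: [179.9, 0.1, -161.4]
wrist_force: [-1.5, -0.1, 11.2]
grip_width: 0.0574
grip_force: 40.8
t: 22.55
position: [0.4322, -0.1711, 0.1943]
tool_rot: [179.8, 0.1, -161.4]
wrist_force: [0.9, -1.3, -1.9]
grip_width: 0.0574
grip_force: 44.4
t: 22.85
position: [0.4328, -0.1715, 0.2224]
tool_rot: [179.9, 0.1, -161.4]
wrist_force: [-0.8, -0.1, -2.9]
grip_width: 0.0571
grip_force: 44.4
held z -0.0123 ctr tool -0.0 -0.0008 r 0.0311 n 14901 world [ 0.4323 -0.1719  0.2334] tab 153.2 390
pos [ 0.432  -0.1712  0.2211] rot [ 1.7977e+02 -1.0000e-02 -1.6145e+02] shift cm [-24.29  30.69  -0.27]
44.36484798789024
```

```bash
python3 -m crank '[[[-2.7,3.41,0],[0,0,0],0.6],[[-2.7,3.41,0],[0,0,0],0.6],[[-2.7,3.41,0],[0,0,0],0.6],[[-2.7,3.41,0],[0,0,0],0.6],[[-2.7,3.41,0],[0,0,0],0.6]]'
python3 -m crank '[[[-2.7,3.41,0],[0,0,0],0.6],[[-2.7,3.41,0],[0,0,0],0.6],[[-2.7,3.41,0],[0,0,0],0.6],[[-2.7,3.41,0],[0,0,0],0.6],[[0,0,0],[0,0,7],0.6]]'
python3 -m crank '[[[0,0,0],[0,0,8],0.6],[[0,0,0],[0,0,8],0.6],[[0,0,0],[0,0,8],0.6],[[0,0,0],[0,0,8],0.6],[[0,0,0],[0,0,8],0.6]]'
python3 -m crank '[[[0,0,0],[0,0,6],0.6],[[0,0,0],[0,0,0],0.6],[[0,0,0],[0,0,0],0.6],[[0,0,0],[0,0,0],0.6]]'
python3 - <<'E'
from h import *
held(); held(); spindle(2); to(.5646,.197,.18)
E
```

```text
t: 23.4
position: [0.5051, 0.0349, 0.2201]
tool_rot: [179.7, -0.2, -161.5]
wrist_force: [1.2, -0.1, -1.4]
grip_width: 0.0568
grip_force: 44.4
t: 23.9
position: [0.5652, 0.2015, 0.2197]
tool_rot: [179.7, -0.2, -168.3]
wrist_force: [-0.4, -0.9, -1.8]
grip_width: 0.0575
grip_force: 44.4
t: 24.4
position: [0.5638, 0.1966, 0.2201]
tool_rot: [-180.0, -0.3, 151.2]
wrist_force: [-0.3, 0.2, -1.2]
grip_width: 0.0569
grip_force: 44.4
t: 24.8
position: [0.5647, 0.1968, 0.2217]
tool_rot: [179.9, -0.2, 145.7]
wrist_force: [-0.1, -0.1, -1.4]
grip_width: 0.0574
grip_force: 44.4
held z -0.0106 ctr tool 0.0002 0.0003 r 0.0309 n 15659 world [0.5648 0.1972 0.2326] tab 98.6 383
held z -0.0107 ctr tool 0.0 0.0005 r 0.031 n 15655 world [0.5652 0.1973 0.2329] tab 99.5 387
spindle [0.5642 0.197 ] spread [0.0001 0.0003] key [nan nan]
pos [0.5651 0.197  0.2225] rot [179.87  -0.19 145.59] shift cm [ 0.03 -0.03  4.25]h.py:35: RuntimeWarning: Mean of empty slice.
  w=d[k].mean(0); A.append(np.degrees(np.arctan2(w[1],w[0])))
  ret = um.true_divide(
```

```bash
python3 -m crank '[[[0.04,-0.02,1.5],[0,0,0],0.6],[[0,0,1.5],[0,0,0],0.6],[[0,0,1.2],[0,0,0],0.6],[[0,0,0],[0,0,0],0.6],[[0,0,0],[0,0,0],0.6]]'
python3 -m crank '[[[0,0,0.6],[0,0,0],0.6],[[0,0,0.4],[0,0,0],0.6],[[0,0,0.2],[0,0,0],0.6]]'
python3 -m crank '[[[0,0,0.4],[0,0,0],0.6],[[0,0,0.4],[0,0,0],0.6],[[0,0,0],[0,0,0],0.6]]'
```

```text
t: 25.5
position: [0.5645, 0.1972, 0.1806]
tool_rot: [179.9, -0.2, 145.6]
wrist_force: [-0.4, 0.4, -1.3]
grip_width: 0.0567
grip_force: 44.3
t: 25.8
position: [0.5645, 0.1972, 0.1683]
tool_rot: [179.9, -0.2, 145.6]
wrist_force: [-0.5, -1.0, -1.4]
grip_width: 0.0571
grip_force: 44.4
t: 26.1
position: [0.5642, 0.1971, 0.1598]
tool_rot: [179.9, -0.2, 145.6]
wrist_force: [-0.0, 0.1, -1.8]
grip_width: 0.0569
grip_force: 44.4
```

```bash
python3 -m crank '[[[0,0,0.5],[0,0,0],0.6],[[0,0,0],[0,0,0],0.6],[[0,0,0],[0,0,0],0.6],[[0,0,0],[0,0,0],0.75],[[0,0,0],[0,0,0],0.9]]'
python3 -m crank '[[[0,0,0],[0,0,0],1],[[0,0,-2.5],[0,0,0],1],[[0,0,-4],[0,0,0],1],[[0,0,-4],[0,0,0],1],[[0,0,0],[0,0,0],1]]'
python3 - <<'E'
from h import *
read_camera('wrist'); stack(); to(.486,-.337,.13)
E
```

```text
t: 26.6
position: [0.565, 0.1974, 0.156]
tool_rot: [179.8, -0.1, 145.6]
wrist_force: [-0.1, 0.1, -0.1]
grip_width: 0.0759
grip_force: 0.0
t: 27.1
position: [0.5678, 0.1979, 0.2671]
tool_rot: [179.4, 0.2, 145.6]
wrist_force: [0.3, 0.6, 0.6]
grip_width: 0.0855
grip_force: 0.0
stack top z 0.1416 above seat 0.0196 slope [ 0.002 -0.001] circle [0.5637 0.1969] 0.0303
pos [0.5656 0.1972 0.2619] rot [ 1.7973e+02 -8.0000e-02  1.4555e+02] shift cm [-23.67 -48.62  12.92]
```

Ring 2 is home (19.6 mm, level). On to ring 3.

```bash
for i in 1 2; do python3 -m crank '[[[-1.97,-4.05,0],[0,0,0],0.8],[[-1.97,-4.05,0],[0,0,0],0.8],[[-1.97,-4.05,0],[0,0,0],0.8],[[-1.97,-4.05,0],[0,0,0],0.8],[[-1.97,-4.05,0],[0,0,0],0.8]]'; done
python3 -m crank '[[[-1.97,-4.05,0],[0,0,0],0.8],[[-1.97,-4.05,0],[0,0,0],0.8],[[0,0,4.3],[0,0,0],0.8],[[0,0,4.3],[0,0,0],0.8],[[0,0,4.3],[0,0,0],0.8]]'
python3 -m crank '[[[0,0,0],[0,0,0],0.8],[[0,0,0],[0,0,0],0.8]]'
python3 - <<'E'
from h import *
c=cam('wrist'); cv2.imwrite('pics/w7.png',c['color']); rings(); to(.486,-.337,-.003)
E
```

```text
t: 27.7
position: [0.53, -0.0274, 0.2581]
tool_rot: [179.9, -0.3, 145.6]
wrist_force: [0.7, 0.2, -1.2]
grip_width: 0.0684
grip_force: 0.0
t: 28.2
position: [0.4967, -0.2499, 0.2573]
tool_rot: [179.9, -0.3, 145.5]
wrist_force: [0.9, -0.4, 0.4]
grip_width: 0.0681
grip_force: 0.0
t: 28.7
position: [0.4834, -0.3371, 0.1267]
tool_rot: [179.9, -0.3, 145.5]
wrist_force: [0.6, 0.4, 0.2]
grip_width: 0.0682
grip_force: 0.0
t: 28.9
position: [0.4835, -0.3363, 0.1288]
tool_rot: [179.9, -0.4, 145.6]
wrist_force: [1.1, -1.0, 0.4]
grip_width: 0.0683
grip_force: 0.0
ring 0.333 -0.4517 r 0.0336 tab 0.0 0 px [  0  61  61 117]
ring 0.486 -0.3372 r 0.0302 tab 40.3 96 px [275 173  94  92]
pos [ 0.4858 -0.3378  0.1317] rot [ 1.7987e+02 -3.0000e-02  1.4556e+02] shift cm [ 0.02  0.05 13.48]
```

View pics/w7.png

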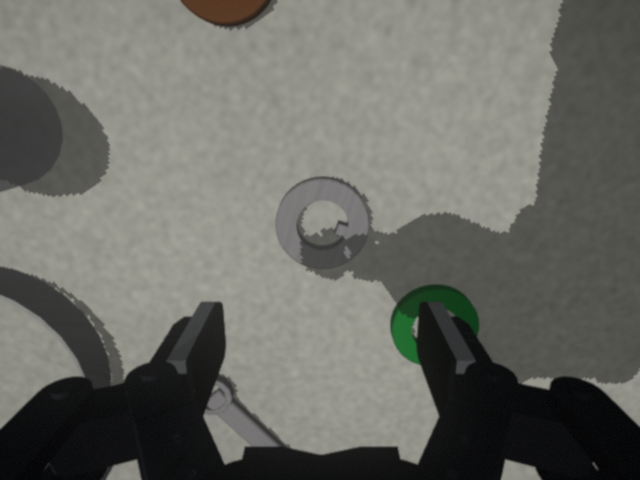

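The view shows ring 3 centred under the tool at (322,222), with green at (435,322), the wrench head at (218,395) and the hoop at far left. All are clear of the fingers' path, so I descend.

```bash
python3 -m crank '[[[0,0.05,4],[0,0,0],0.8],[[0,0,4],[0,0,0],0.8],[[0,0,3],[0,0,0],0.8],[[0,0,2.1],[0,0,0],0.8],[[0,0,0],[0,0,0],0.8]]'
python3 -m crank '[[[0,0,0.2],[0,0,0],0.8],[[0,0,0],[0,0,0],0.8]]'
python3 -m crank '[[[0,0,0],[0,0,0],0.6],[[0,0,0],[0,0,0],0.6],[[0,0,0],[0,0,0],0.6],[[0,0,0],[0,0,0],0.6]]' 40
python3 -m crank '[[[0,0,-1.5],[0,0,0],0.6],[[0,0,-4.5],[0,0,0],0.6],[[0,0,-4.5],[0,0,0],0.6],[[0,0,-4.5],[0,0,0],0.6],[[0,0,-4.5],[0,0,0],0.6]]'
python3 -m crank '[[[0,0,-3],[0,0,0],0.6],[[0,0,0],[0,0,0],0.6],[[0,0,0],[0,0,0],0.6]]'
python3 - <<'E'
from h import *
held(); to(.5646,.197,.225)
E
```

```text
t: 29.5
position: [0.4844, -0.3358, -0.0019]
tool_rot: [179.9, -0.3, 145.6]
wrist_force: [-0.7, 0.2, -1.2]
grip_width: 0.0684
grip_force: 0.0
t: 29.7
position: [0.4865, -0.3374, -0.001]
tool_rot: [179.9, 0.0, 145.6]
wrist_force: [0.1, 0.4, -0.3]
grip_width: 0.0683
grip_force: 0.0
t: 30.1
position: [0.4864, -0.3373, -0.0004]
tool_rot: [179.9, 0.1, 145.6]
wrist_force: [-1.6, 1.7, 10.1]
grip_width: 0.0579
grip_force: 40.4
t: 30.6
position: [0.4849, -0.3369, 0.1947]
tool_rot: [179.9, -0.1, 145.6]
wrist_force: [0.8, -0.5, -2.0]
grip_width: 0.0577
grip_force: 43.8
t: 30.9
position: [0.4854, -0.3374, 0.2229]
tool_rot: [179.9, -0.0, 145.6]
wrist_force: [-0.5, 1.3, -2.4]
grip_width: 0.0576
grip_force: 43.8
held z -0.0112 ctr tool -0.0007 0.0001 r 0.0307 n 15151 world [ 0.4852 -0.3371  0.2326] tab 41.2 360
pos [ 0.4846 -0.3368  0.2214] rot [179.87  -0.2  145.55] shift cm [23.6  48.54 -0.17]
```

```bash
for i in 1 2; do python3 -m crank '[[[1.97,4.05,0],[0,0,0],0.6],[[1.97,4.05,0],[0,0,0],0.6],[[1.97,4.05,0],[0,0,0],0.6],[[1.97,4.05,0],[0,0,0],0.6],[[1.97,4.05,0],[0,0,0],0.6]]'; done
python3 -m crank '[[[1.97,4.05,0],[0,0,0],0.6],[[1.97,4.05,0],[0,0,0],0.6],[[0,0,0],[0,0,-8],0.6],[[0,0,0],[0,0,-8],0.6],[[0,0,0],[0,0,-8],0.6]]'
python3 -m crank '[[[0,0,0],[0,0,-8],0.6],[[0,0,0],[0,0,-8],0.6],[[0,0,0],[0,0,-8],0.6],[[0,0,0],[0,0,-8],0.6],[[0,0,0],[0,0,-2],0.6]]'
python3 -m crank '[[[0,0,0],[0,0,0],0.6],[[0,0,0],[0,0,0],0.6],[[0,0,0],[0,0,0],0.6]]'
python3 - <<'E' 2>/dev/null
from h import *
held(); held(); spindle(2); to(.5646,.197,.18)
E
```

```text
t: 31.45
position: [0.5169, -0.1124, 0.2204]
tool_rot: [179.9, -0.4, 145.5]
wrist_force: [0.5, 0.1, -2.0]
grip_width: 0.0578
grip_force: 43.9
t: 31.95
position: [0.5503, 0.1099, 0.2212]
tool_rot: [-180.0, -0.3, 145.6]
wrist_force: [1.2, -0.8, -1.9]
grip_width: 0.0577
grip_force: 43.9
t: 32.45
position: [0.5635, 0.1977, 0.221]
tool_rot: [179.9, -0.3, 170.0]
wrist_force: [-0.8, 1.0, -2.3]
grip_width: 0.0578
grip_force: 44.0
t: 32.95
position: [0.5636, 0.197, 0.2212]
tool_rot: [179.8, -0.2, -156.2]
wrist_force: [-0.2, 0.0, -2.3]
grip_width: 0.0577
grip_force: 44.0
t: 33.25
position: [0.5645, 0.1973, 0.2227]
tool_rot: [179.8, -0.1, -156.5]
wrist_force: [-0.5, -0.4, -1.9]
grip_width: 0.0579
grip_force: 44.0
held z -0.0094 ctr tool 0.0011 -0.0006 r 0.0309 n 15298 world [0.5639 0.1963 0.2323] tab 100.0 416
held z -0.0094 ctr tool 0.0012 -0.0005 r 0.0309 n 15304 world [0.5639 0.1964 0.2326] tab 98.9 418
spindle [0.5644 0.1968] spread [0.0001 0.0005] key [nan nan]
pos [0.5649 0.1974 0.2235] rot [ 1.7977e+02  1.0000e-02 -1.5646e+02] shift cm [ 0.05 -0.04  4.35]
```

```bash
python3 -m crank '[[[-0.08,0.02,1.5],[0,0,0],0.6],[[0,0,1.5],[0,0,0],0.6],[[0,0,1.2],[0,0,0],0.6],[[0,0,0],[0,0,0],0.6],[[0,0,0],[0,0,0],0.6]]'
python3 -m crank '[[[0,0,0.6],[0,0,0],0.6],[[0,0,0.4],[0,0,0],0.6],[[0,0,0.2],[0,0,0],0.6]]'
python3 -m crank '[[[0,0,0.4],[0,0,0],0.6],[[0,0,0.4],[0,0,0],0.6],[[0,0,0],[0,0,0],0.6]]'
```

```text
t: 33.95
position: [0.5655, 0.1981, 0.1816]
tool_rot: [179.8, -0.0, -156.4]
wrist_force: [-0.2, -0.0, -2.4]
grip_width: 0.0578
grip_force: 44.0
t: 34.25
position: [0.5654, 0.1981, 0.1693]
tool_rot: [179.8, -0.0, -156.4]
wrist_force: [-0.2, 0.1, -2.1]
grip_width: 0.0576
grip_force: 44.0
t: 34.55
position: [0.5651, 0.198, 0.1608]
tool_rot: [179.8, -0.0, -156.4]
wrist_force: [-0.6, 0.1, -1.3]
grip_width: 0.0579
grip_force: 44.0
```

```bash
python3 -m crank '[[[0,0,0.2],[0,0,0],0.6],[[0,0,0],[0,0,0],0.6],[[0,0,0],[0,0,0],0.75],[[0,0,0],[0,0,0],0.9],[[0,0,0],[0,0,0],1]]'
python3 -m crank '[[[0,0,-2.5],[0,0,0],1],[[0,0,-4],[0,0,0],1],[[0,0,-4],[0,0,0],1],[[0,0,0],[0,0,0],1],[[0,0,0],[0,0,0],1]]'
python3 - <<'E'
from h import *
read_camera('wrist'); stack(); to(.590,.0564,.25)
a=cam('top')['color']; b=cam('scene')['color']; cv2.imwrite('pics/ts.png',np.hstack([cv2.resize(a,(400,300)),cv2.resize(b,(400,300))]))
E
```

```text
t: 35.05
position: [0.5659, 0.1983, 0.16]
tool_rot: [179.8, 0.1, -156.4]
wrist_force: [-0.4, 0.1, -0.6]
grip_width: 0.0849
grip_force: 0.0
t: 35.55
position: [0.5666, 0.1981, 0.2659]
tool_rot: [179.8, 0.2, -156.4]
wrist_force: [0.2, -0.5, -0.4]
grip_width: 0.0855
grip_force: 0.0
stack top z 0.1516 above seat 0.0296 slope [ 0.001 -0.   ] circle [0.5654 0.1968] 0.0304
pos [0.5651 0.1976 0.2635] rot [ 1.7977e+02 -7.0000e-02 -1.5645e+02] shift cm [  3.36 -13.94   1.3 ]
```

View pics/ts.png

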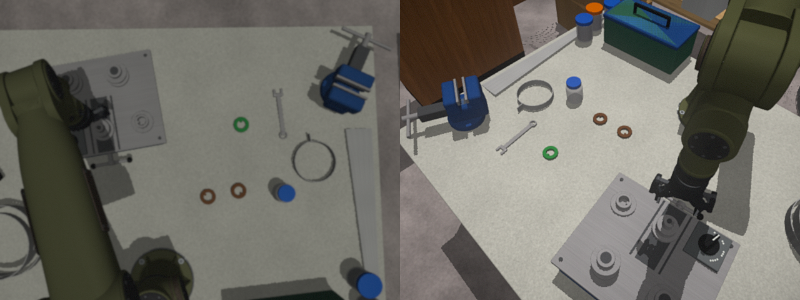

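No grey rings are left on the bench and the stack reads 29.6 mm, level. Next, the collar at (0.59,0.056).

```bash
python3 -m crank '[[[0.84,-3.5,0],[0,0,0],0.8],[[0.84,-3.5,0],[0,0,0],0.8],[[0.84,-3.5,0],[0,0,0],0.8],[[0.84,-3.5,0.5],[0,0,0],0.8],[[0,0,1],[0,0,0],0.8]]'
python3 -m crank '[[[0,0,0],[0,0,0],0.8],[[0,0,0],[0,0,0],0.8]]'
python3 - <<'E'
from h import *
read_camera('wrist'); c=cam('wrist'); P=cloud(c); near=np.hypot(P[...,0]-.59,P[...,1]-.056)<.06
for z in(.136,.118):
    q=P[near&(abs(P[...,2]-z)<.0025)][:,:2]; (x,y),r=cv2.minEnclosingCircle(q.astype(np.float32)); print(z,round(x,4),round(y,4),round(r,4))
    if z==.136:
        d=q-(x,y); k=np.hypot(*d.T)<.0145; w=d[k].mean(0); print('tab',np.degrees(np.arctan2(w[1],w[0])),k.sum()); X=(x,y)
to(*X,.1185)
E
```

```text
t: 36.25
position: [0.5912, 0.0523, 0.2482]
tool_rot: [179.8, -0.0, -156.7]
wrist_force: [0.1, -0.9, -0.0]
grip_width: 0.0686
grip_force: 0.0
t: 36.45
position: [0.59, 0.0568, 0.2481]
tool_rot: [179.7, -0.1, -156.4]
wrist_force: [0.6, -0.4, 0.1]
grip_width: 0.0683
grip_force: 0.0
0.136 0.5915 0.0553 0.0243
tab 102.28561926724122 100
0.118 0.5914 0.0557 0.0404
pos [0.5906 0.0572 0.2489] rot [ 179.75   -0.   -156.36] shift cm [-1.000e-02 -2.700e-01  1.304e+01]
```

```bash
python3 -m crank '[[[0,-0.22,4],[0,0,0],0.8],[[0,0,4],[0,0,0],0.8],[[0,0,3],[0,0,0],0.8],[[0,0,1.7],[0,0,0],0.8],[[0,0,0],[0,0,0],0.8]]'
python3 -m crank '[[[0,0,0],[0,0,0],0.8],[[0,0,0],[0,0,0],0.3],[[0,0,0],[0,0,0],0.3],[[0,0,0],[0,0,0],0.3],[[0,0,0],[0,0,0],0.3]]' 50
python3 -m crank '[[[0,0,-2],[0,0,0],0.3],[[0,0,-3],[0,0,0],0.3],[[0,0,-3],[0,0,0],0.3],[[0,0,-3],[0,0,0],0.3],[[0,0,0],[0,0,0],0.3]]'
python3 -m crank '[[[0,0,0],[0,0,0],0.3],[[0,0,0],[0,0,0],0.3]]'
python3 - <<'E'
from h import *
c=cam('wrist'); P=cloud(c); M=T(); q=(P-M[:3,3])@M[:3,:3]
print('z hist',[(z,int((abs(q[...,2]-z)<.0015)[np.hypot(q[...,0],q[...,1])<.045].sum())) for z in np.arange(-.024,.012,.003).round(3)])
k=(np.hypot(q[...,0],q[...,1])<.0265)&(abs(q[...,1])<.0225)&(abs(q[...,2]+.0175)<.004); a=q[k]; print(np.median(a[:,2]),len(a))
(x,y),r=cv2.minEnclosingCircle(a[:,:2].astype(np.float32)); d=a[:,:2]-(x,y); t=np.hypot(*d.T)<.0145; w=M[:3,:3]@[*d[t].mean(0),0]
print('hub tool',round(x,4),round(y,4),round(r,4),'tab',np.degrees(np.arctan2(w[1],w[0])),t.sum()); to(.5646,.197,.22)
cv2.imwrite('pics/w8.png',c['color'])
E
```

```text
t: 37.05
position: [0.5893, 0.0554, 0.1194]
tool_rot: [179.7, -0.2, -156.4]
wrist_force: [-0.6, 0.5, 0.5]
grip_width: 0.0683
grip_force: 0.0
t: 37.55
position: [0.5928, 0.0553, 0.1245]
tool_rot: [179.8, 0.2, -156.4]
wrist_force: [-1.6, 1.6, 5.1]
grip_width: 0.046
grip_force: 50.1
t: 38.05
position: [0.5945, 0.0544, 0.2374]
tool_rot: [179.9, 0.5, -156.4]
wrist_force: [1.8, 0.9, -2.9]
grip_width: 0.0454
grip_force: 52.3
t: 38.25
position: [0.5907, 0.054, 0.2305]
tool_rot: [179.7, -0.1, -156.4]
wrist_force: [-0.3, 0.8, -4.5]
grip_width: 0.0455
grip_force: 52.3
z hist [(np.float64(-0.024), 575), (np.float64(-0.021), 563), (np.float64(-0.018), 534), (np.float64(-0.015), 484), (np.float64(-0.012), 7305), (np.float64(-0.009), 1737), (np.float64(-0.006), 1002), (np.float64(-0.003), 808), (np.float64(-0.0), 764), (np.float64(0.003), 703), (np.float64(0.006), 11845), (np.float64(0.009), 1412), (np.float64(0.012), 564)]
-0.017635908748592992 290
hub tool 0.0054 0.01 0.0207 tab 111.70353161892861 201
pos [0.5905 0.054  0.2302] rot [ 1.7972e+02 -1.5000e-01 -1.5644e+02] shift cm [-3.34 14.14  1.08]
```

View pics/w8.png

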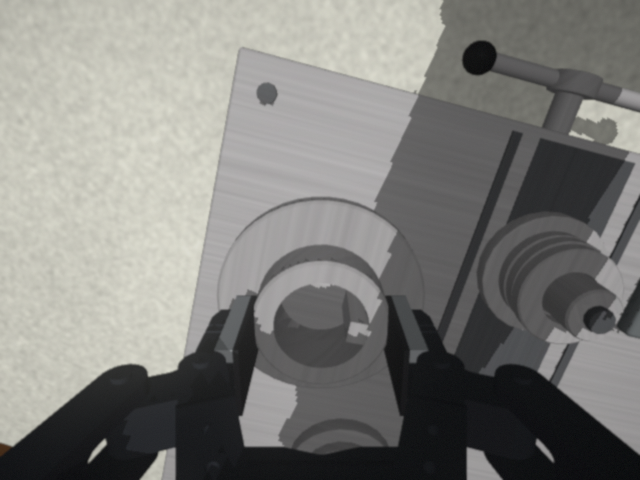

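The collar is held flange down by its hub. Hub top is at tool z −11.7 mm, so the underside is 14 mm below the TCP; the tab shows at the right, about (357,328). Moving over the spindle.

```bash
python3 -m crank '[[[-0.84,3.54,0],[0,0,0],0.3],[[-0.83,3.53,0],[0,0,0],0.3],[[-0.83,3.53,0],[0,0,0],0.3],[[-0.84,3.54,0],[0,0,0],0.3],[[0,0,0],[0,0,0],0.3]]'
python3 -m crank '[[[0,0,0],[0,0,0],0.3],[[0,0,0],[0,0,0],0.3],[[0,0,0],[0,0,0],0.3]]'
cat >> h.py <<'E'
def heldc(zh=-.0117,zf=.0063):
    c=cam('wrist'); P=cloud(c); M=T(); q=(P-M[:3,3])@M[:3,:3]; r=np.hypot(q[...,0],q[...,1]); v=cv2.cvtColor(c['color'],cv2.COLOR_BGR2HSV)[...,2]
    for n,z,R0,yl in(('hub',zh,.027,.0235),('flange',zf,.044,.05)):
        a=q[(r<R0)&(abs(q[...,1])<yl)&(abs(q[...,2]-z)<.002)&(v>55)]; (x,y),rr=cv2.minEnclosingCircle(a[:,:2].astype(np.float32))
        print(n,'z',np.median(a[:,2]).round(4),'tool',round(x,4),round(y,4),'r',round(rr,4),'world',(M@[x,y,z,1])[:2].round(4),len(a))
        if n=='hub': d=a[:,:2]-(x,y); t=np.hypot(*d.T)<.0143; w=M[:3,:3]@[*d[t].mean(0),0]; print('tab',np.degrees(np.arctan2(w[1],w[0])).round(1),t.sum())
E
python3 - <<'E' 2>/dev/null
from h import *
heldc(); heldc(); to(.5646,.197,.22)
E
```

```text
t: 38.8
position: [0.564, 0.201, 0.2308]
tool_rot: [179.6, -0.1, -156.2]
wrist_force: [-0.0, -0.3, -3.3]
grip_width: 0.0454
grip_force: 52.5
t: 39.1
position: [0.5657, 0.196, 0.232]
tool_rot: [179.8, -0.0, -156.5]
wrist_force: [0.9, -0.6, -3.6]
grip_width: 0.0454
grip_force: 52.5
hub z -0.0108 tool 0.0013 0.0002 r 0.0254 world [0.5646 0.1957] 7265
tab 101.0 362
flange z 0.007 tool 0.0016 -0.0016 r 0.0402 world [0.565  0.1939] 12556
hub z -0.0109 tool 0.0013 0.0 r 0.0254 world [0.5647 0.1956] 7365
tab 101.2 385
flange z 0.007 tool 0.0015 -0.0017 r 0.0403 world [0.5652 0.194 ] 12621
pos [0.5659 0.1961 0.2324] rot [ 1.7977e+02 -1.0000e-02 -1.5653e+02] shift cm [0.08 0.13 1.24]
```

```bash
python3 - <<'E'
from h import *
for i in range(2):
    c=cam('wrist'); P=cloud(c); M=T(); q=(P-M[:3,3])@M[:3,:3]; r=np.hypot(q[...,0]-.0015,q[...,1]+.001)
    for z,a,b in((.0065,.029,.038),(-.0112,.0175,.0225)):
        k=(r>a)&(r<b)&(abs(q[...,2]-z)<.005)&((abs(q[...,1])<.02)|(z>0)); p=q[k]
        for _ in range(3):
            A=np.c_[p[:,:2],np.ones(len(p))]; s=np.linalg.lstsq(A,p[:,2],rcond=None)[0]; p=p[abs(p[:,2]-A@s)<.001]
        print(s.round(4),len(p))
print(state()['tool_rot'])
E
```

```text
[-0.0016  0.0049  0.007 ] 6620
[-0.0017  0.0051 -0.011 ] 3854
[-0.0022  0.0052  0.007 ] 6643
[-0.0044  0.0048 -0.011 ] 3871
[ 1.79772004e+02  1.28900886e-02 -1.56511753e+02]
```

```bash
python3 -m crank '[[[-0.06,0.15,1.5],[0,0,1.3],0.3],[[0,0,1.5],[0,0,0],0.3],[[0,0,0.8],[0,0,0],0.3],[[0,0,0],[0,0,0],0.3],[[0,0,0],[0,0,0],0.3]]'
python3 -m crank '[[[0,0,0.4],[0,0,0],0.3],[[0,0,0.3],[0,0,0],0.3],[[0,0,0],[0,0,0],0.3]]'
python3 -m crank '[[[0,0,0.3],[0,0,0],0.3],[[0,0,0.3],[0,0,0],0.3],[[0,0,0],[0,0,0],0.3]]'
```

```text
t: 39.8
position: [0.5658, 0.1987, 0.1949]
tool_rot: [179.8, 0.0, -157.8]
wrist_force: [-0.9, 0.7, -3.7]
grip_width: 0.0455
grip_force: 52.6
t: 40.1
position: [0.5655, 0.1988, 0.1873]
tool_rot: [179.8, -0.0, -157.7]
wrist_force: [-0.3, -0.2, -3.6]
grip_width: 0.0454
grip_force: 52.6
t: 40.4
position: [0.5653, 0.1988, 0.181]
tool_rot: [179.8, -0.0, -157.7]
wrist_force: [-0.8, 0.2, -3.6]
grip_width: 0.0456
grip_force: 52.6
```

```bash
python3 -m crank '[[[0,0,0.4],[0,0,0],0.3],[[0,0,0.4],[0,0,0],0.3],[[0,0,0],[0,0,0],0.3],[[0,0,0],[0,0,0],0.7],[[0,0,0],[0,0,0],0.85]]'
python3 -m crank '[[[0,0,0],[0,0,0],1],[[0,0,-2.5],[0,0,0],1],[[0,0,-4],[0,0,0],1],[[0,0,-4],[0,0,0],1],[[0,0,0],[0,0,0],1]]'
python3 - <<'E'
from h import *
read_camera('wrist'); c=cam('wrist'); P=cloud(c); near=np.hypot(P[...,0]-.5648,P[...,1]-.197)<.05
r=np.hypot(P[...,0]-.5648,P[...,1]-.197)
for n,z,a,b in(('hub',.178,.018,.023),('flange',.160,.028,.038)):
    p=P[(r>a)&(r<b)]; p=p[abs(p[:,2]-z)<.012]; A=np.c_[p[:,:2]-(.5648,.197),np.ones(len(p))]; s=np.linalg.lstsq(A,p[:,2],rcond=None)[0]
    q=P[near&(abs(P[...,2]-s[2])<.0025)&(r>.0165)][:,:2]; (x,y),rr=cv2.minEnclosingCircle(q.astype(np.float32)); print(n,'z expected',z,'fit',s.round(4),'ctr',round(x,4),round(y,4),round(rr,4))
g=c['color']; cv2.imwrite('pics/w9.png',g)
S=(.5153,.3082); to(*S,.28)
E
```

```text
t: 40.9
position: [0.5662, 0.1991, 0.1743]
tool_rot: [179.8, 0.1, -157.7]
wrist_force: [-0.3, -0.9, 0.2]
grip_width: 0.072
grip_force: 0.0
t: 41.4
position: [0.5687, 0.1996, 0.2853]
tool_rot: [179.8, 0.6, -157.7]
wrist_force: [0.4, 0.8, -1.4]
grip_width: 0.0852
grip_force: 0.0
hub z expected 0.178 fit [0.0004 0.0018 0.1776] ctr 0.5647 0.1966 0.0243
flange z expected 0.16 fit [ 0.0019 -0.0003  0.1596] ctr 0.5648 0.1968 0.0403
pos [0.5667 0.1989 0.2801] rot [ 179.78    0.2  -157.75] shift cm [ 0.62 12.06  0.05]
```

View pics/w9.png

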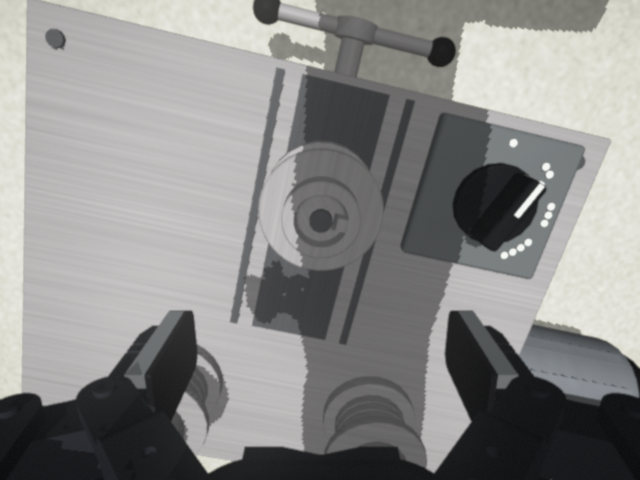

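The collar is home: hub top 177.6 mm, flange 159.6 mm, level and centred within 1 mm. The selector bar at (512,212) points at the two dots at (548,171). I'll go above it, turn, and measure.

```bash
python3 -m crank '[[[0.2,4,0],[0,0,0],0.45],[[0.2,4,0],[0,0,0],0.45],[[0.2,4,0],[0,0,0],0.45],[[0,0,0],[0,0,8],0.45],[[0,0,0],[0,0,8],0.45]]'
python3 -m crank '[[[0,0,0],[0,0,8],0.45],[[0,0,0],[0,0,8],0.45],[[0,0,0],[0,0,8],0.45],[[0,0,0],[0,0,8],0.45],[[0,0,0],[0,0,8],0.45]]'
python3 -m crank '[[[0,0,3],[0,0,2],0.45],[[0,0,3],[0,0,0],0.45],[[0,0,0],[0,0,0],0.45],[[0,0,0],[0,0,0],0.45]]'
cat >> h.py <<'E'
def bar():
    c=cam('wrist'); P=cloud(c); k=(np.hypot(P[...,0]-.5153,P[...,1]-.3082)<.04)&(abs(P[...,2]-.163)<.0035)
    q=P[k][:,:2].astype(np.float32); b=cv2.minAreaRect(q); m,e=cv2.PCACompute(q,None)
    print('bar',np.round(b[0],4),np.round(b[1],4),'pca',m.round(4),np.degrees(np.arctan2(e[0,1],e[0,0])).round(1)%180,len(q)); return b[0]
E
python3 - <<'E'
from h import *
b=bar(); to(*b,.145,144)
E
```

```text
t: 42.0
position: [0.5133, 0.3083, 0.2772]
tool_rot: [179.8, -0.2, -173.9]
wrist_force: [-0.3, -0.1, -0.3]
grip_width: 0.0386
grip_force: 0.0
t: 42.5
position: [0.514, 0.3069, 0.2772]
tool_rot: [-180.0, -0.3, 145.9]
wrist_force: [0.4, -0.1, 0.5]
grip_width: 0.0384
grip_force: 0.0
t: 42.9
position: [0.5138, 0.307, 0.2181]
tool_rot: [-180.0, -0.3, 144.3]
wrist_force: [0.3, 0.3, 1.3]
grip_width: 0.0387
grip_force: 0.0
bar [0.5192 0.3114] [0.0129 0.0521] pca [[0.5183 0.3118]] 169.3 2471
pos [0.5147 0.3075 0.2194] rot [179.89  -0.2  144.26] shift cm [-0.17  0.57  7.45]
turn z 0.3 or -179.7 q6 66.5
```

```bash
python3 - <<'E'
from h import *
c=cam('wrist'); P=cloud(c); k=(np.hypot(P[...,0]-.5153,P[...,1]-.3082)<.04)&(abs(P[...,2]-.163)<.0035)
q=P[k]; b=cv2.boxPoints(cv2.minAreaRect(q[:,:2].astype(np.float32))); print(b.round(4))
print(np.cov(q[:,:2].T)*1e6)
x=proj(c,np.c_[b,np.full(4,.163)]).astype(int); g=c['color'].copy(); cv2.polylines(g,[x.reshape(-1,1,2)],True,(0,0,255),1)
cv2.imwrite('pics/w10.png',g)
E
```

```text
[[0.4923 0.3099]
 [0.5439 0.3   ]
 [0.5463 0.3129]
 [0.4948 0.3228]]
[[208.9119156  -36.68850442]
 [-36.68850442  20.0418742 ]]
```

View pics/w10.png

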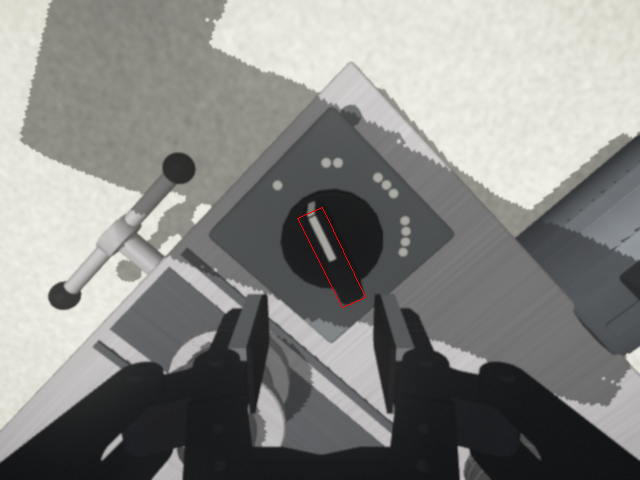

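```bash
python3 - <<'E'
from h import *
c=read_camera('wrist')
def M(p,r):
    m=np.eye(4); m[:3,:3]=R.from_euler('xyz',r,degrees=True).as_matrix(); m[:3,3]=p; return m
for n,p,r,a in(('w1',(.5663,.1845,.3006),(-179.16,-.13,17.64),[(110,247),(120,220)]),('w6',(.5636,.1976,.2239),(179.77,0,-161.5),[(569,242),(599,201)]),('w9',(.5667,.1989,.2801),(179.78,.2,-157.75),[(517,215),(543,184)]),('now',state()['position'],state()['tool_rot'],[(331,261),(312,215)])):
    c['P']=M(p,r)@c['tool_from_camera']; x=ray(c,a,.163)[:,:2]; d=x[1]-x[0]; print(n,x.round(4).tolist(),np.degrees(np.arctan2(d[1],d[0])).round(1))
print('dots',ray(c,[(277,185),(332,162),(386,186),(404,237),(332,238)],.125)[:,:2].round(4))
bar()
E
```

```text
w1 [[0.4974, 0.3181], [0.519, 0.3147]] -8.9
w6 [[0.5189, 0.3137], [0.4955, 0.3173]] 171.2
w9 [[0.517, 0.3115], [0.4938, 0.3163]] 168.5
now [[0.5209, 0.3106], [0.4962, 0.3169]] 165.7
dots [[0.479  0.3046]
 [0.4865 0.337 ]
 [0.5151 0.3538]
 [0.5465 0.3458]
 [0.5225 0.3115]]
bar [0.5193 0.3114] [0.013  0.0522] pca [[0.5184 0.3119]] 169.3 2434
```

The bar lies at 169° in every view, while the dots sit at about 190°, 142°, 96° and 52° (one to four). So the pointer stands between one and two dots, contrary to the earlier impression. I'll align to the bar and grip it, turn it to the three dots, let go, and see where it settles.

```bash
python3 -m crank '[[[-0.17,0.6,0],[0,0,0],0.45],[[0,0,0],[0,0,-8],0.45],[[0,0,0],[0,0,-8],0.45],[[0,0,0],[0,0,-8],0.45],[[0,0,0],[0,0,-1],0.45]]'
python3 -m crank '[[[0,0,0],[0,0,0],0.45],[[0,0,0],[0,0,0],0.45],[[0,0,0],[0,0,0],0.45]]'
python3 - <<'E'
from h import *
b=bar(); to(*b,.143,169.3)
E
```

```text
t: 43.6
position: [0.5202, 0.3119, 0.2197]
tool_rot: [179.8, -0.1, 169.3]
wrist_force: [0.5, -0.3, -0.4]
grip_width: 0.0381
grip_force: 0.0
t: 43.9
position: [0.5197, 0.3115, 0.2192]
tool_rot: [179.8, -0.1, 169.2]
wrist_force: [0.6, -0.1, -0.9]
grip_width: 0.0386
grip_force: 0.0
bar [0.5192 0.3113] [0.013  0.0521] pca [[0.5181 0.3115]] 169.2 2472
pos [0.5196 0.3115 0.2191] rot [ 1.7980e+02 -1.1000e-01  1.6919e+02] shift cm [ 0.02 -0.05  7.61]
turn z -0.1 or 179.9 q6 41.6
```

```bash
python3 -m crank '[[[0,-0.05,3],[0,0,0],0.45],[[0,0,3],[0,0,0],0.45],[[0,0,1.3],[0,0,0],0.45],[[0,0,0],[0,0,0],0.45],[[0,0,0],[0,0,0],0.45]]'
python3 -m crank '[[[0,0,0],[0,0,0],0.05],[[0,0,0],[0,0,0],0.05],[[0,0,0],[0,0,0],0.05],[[0,0,0],[0,0,0],0.05]]' 25
python3 -m crank '[[[0,0,0],[0,0,6],0.05],[[0,0,0],[0,0,6],0.05],[[0,0,0],[0,0,6],0.05],[[0,0,0],[0,0,6],0.05],[[0,0,0],[0,0,6],0.05]]'
python3 - <<'E'
from h import *
s=state();print(s['ft_torque'].round(3))
E
python3 -m crank '[[[0,0,0],[0,0,6],0.05],[[0,0,0],[0,0,6],0.05],[[0,0,0],[0,0,6],0.05],[[0,0,0],[0,0,6],0.05],[[0,0,0],[0,0,6],0.05]]'
python3 - <<'E'
from h import *
s=state();print(s['ft_torque'].round(3))
E
python3 -m crank '[[[0,0,0],[0,0,6],0.05],[[0,0,0],[0,0,6],0.05],[[0,0,0],[0,0,0],0.05],[[0,0,0],[0,0,0],0.05]]'
python3 - <<'E'
from h import *
s=state();print(s['ft_torque'].round(3))
E
```

```text
t: 44.45
position: [0.5197, 0.3114, 0.1468]
tool_rot: [179.8, -0.1, 169.2]
wrist_force: [0.1, -0.3, 0.4]
grip_width: 0.0388
grip_force: 0.0
t: 44.85
position: [0.5204, 0.3119, 0.1477]
tool_rot: [179.7, 0.0, 169.3]
wrist_force: [-0.7, 0.7, 6.7]
grip_width: 0.0124
grip_force: 30.1
t: 45.35
position: [0.5201, 0.3113, 0.1477]
tool_rot: [179.8, -0.1, 139.0]
wrist_force: [-1.3, -1.6, 7.5]
grip_width: 0.0126
grip_force: 30.5
[-0.447  0.237  0.403]
t: 45.85
position: [0.5197, 0.311, 0.1477]
tool_rot: [179.9, -0.2, 109.0]
wrist_force: [-2.5, -2.0, 9.4]
grip_width: 0.0124
grip_force: 30.5
[-0.617  0.581  0.022]
t: 46.25
position: [0.5194, 0.311, 0.1477]
tool_rot: [180.0, -0.2, 97.2]
wrist_force: [-3.3, -2.9, 9.8]
grip_width: 0.0121
grip_force: 30.5
[-0.67   0.678  0.054]
```

```bash
python3 -m crank '[[[0,0,0],[0,0,0],0.3],[[0,0,0],[0,0,0],0.45],[[0,0,0],[0,0,0],0.45],[[0,0,-3],[0,0,0],0.45],[[0,0,-4],[0,0,0],0.45]]'
python3 -m crank '[[[0,0,0],[0,0,0],0.45],[[0,0,0],[0,0,0],0.45],[[0,0,0],[0,0,0],0.45]]'
python3 - <<'E'
from h import *
b=bar(); to(*b,.147,99); c=cam('wrist'); cv2.imwrite('pics/w11.png',c['color'])
E
```

```text
t: 46.75
position: [0.5178, 0.31, 0.2142]
tool_rot: [-179.7, -0.1, 97.3]
wrist_force: [0.1, 0.7, -0.2]
grip_width: 0.0384
grip_force: 0.0
t: 47.05
position: [0.5189, 0.3106, 0.2149]
tool_rot: [-179.9, -0.2, 97.3]
wrist_force: [0.6, 0.6, -0.4]
grip_width: 0.0382
grip_force: 0.0
bar [0.52   0.3121] [0.0129 0.0523] pca [[0.5199 0.3131]] 99.2 2570
pos [0.5187 0.3105 0.2146] rot [-1.7982e+02 -1.7000e-01  9.7250e+01] shift cm [0.12 0.17 6.76]
turn z -1.7 or 178.3 q6 113.5
```

View pics/w11.png

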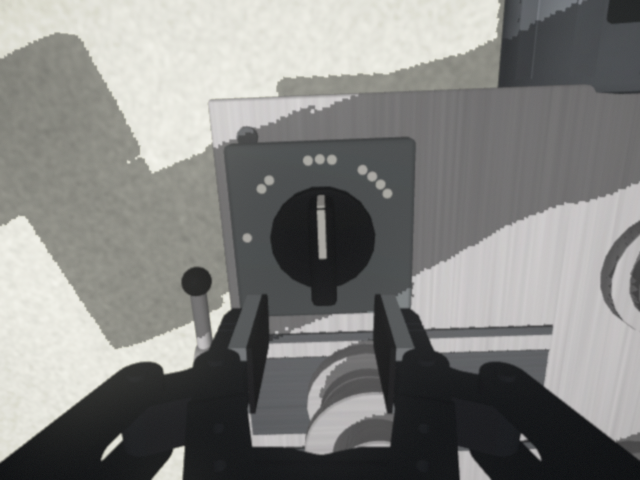

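The bar now points at the three-dot mark (320,160), snapped in at 99.2°. I'll raise the arm and run one last check of the collar.

```bash
python3 -m crank '[[[0,0,-4],[0,0,0],0.45],[[-4,0,-4],[0,0,0],0.45],[[-4,0,0],[0,0,0],0.45],[[-4,0,0],[0,0,0],0.45],[[0,0,0],[0,0,0],0.45]]'
python3 -m crank '[[[0,0,0],[0,0,0],0.45],[[0,0,0],[0,0,0],0.45],[[0,0,0],[0,0,0],0.45]]'
python3 - <<'E'
from h import *
c=cam('wrist'); P=cloud(c); r=np.hypot(P[...,0]-.5648,P[...,1]-.197)
for n,z,a,b in(('hub',.178,.018,.023),('flange',.160,.028,.038)):
    p=P[(r>a)&(r<b)]; p=p[abs(p[:,2]-z)<.012]; A=np.c_[p[:,:2]-(.5648,.197),np.ones(len(p))]; s=np.linalg.lstsq(A,p[:,2],rcond=None)[0]
    q=P[(r<.05)&(abs(P[...,2]-s[2])<.0025)&(r>.0165)][:,:2]; (x,y),rr=cv2.minEnclosingCircle(q.astype(np.float32)); print(n,s.round(4),round(x,4),round(y,4),round(rr,4))
bar(); s=state(); print(s['t'],s['wrist_force'],s['position'],np.abs(s['qd']).max())
E
```

```text
t: 47.65
position: [0.5342, 0.1922, 0.2904]
tool_rot: [-179.9, -0.1, 97.0]
wrist_force: [-0.4, 0.5, -0.5]
grip_width: 0.0386
grip_force: 0.0
t: 47.95
position: [0.5338, 0.1972, 0.2904]
tool_rot: [-179.9, -0.2, 97.3]
wrist_force: [0.2, -0.0, -0.1]
grip_width: 0.0384
grip_force: 0.0
hub [0.0026 0.003  0.1775] 0.5646 0.1973 0.0243
flange [ 1.900e-03 -1.000e-04  1.596e-01] 0.5646 0.1972 0.0403
bar [0.5213 0.3049] [0.0129 0.0387] pca [[0.5212 0.3053]] 99.7 1579
48.05 [ 0.67587265 -0.54924412 -0.77824376] [0.53387685 0.19715666 0.29057213] 0.24777465190020767
```

```bash
python3 -c "
from cell import close_job; print(close_job())"
```

```text
the job is handed in; nothing more can be done
None
```

The job is handed in after about 48 s of robot time: the three grey rings on the bench are home on the spindle with their tabs in the keyway, and the keeper collar is flange down and level on top of them. The selector is on three dots, and the jar, wrench and hoop were not touched.

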